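# Line up the screw pots by size on the bench rail

## Robot

A 7-joint arm with a two-finger parallel gripper is mounted at the origin on the work surface. World frame = base frame: x ahead of the robot, y to its left, z up, the work surface at z = 0. Lengths are in m, angles in rad, forces in N, time in s.
With the tool pointing down it reaches from about 0.375 to 0.925 m from the base axis. Payload 3.1 kg.
Tool frame: the origin (TCP) lies at the very end of the fingers, on their centre line; the grasp point (between the pads) lies 19 mm behind it (arm.grip_depth is the distance from the TCP to the grasp point, in m); y points along the fingers, x is the direction in which the jaws open and shut, and the axes are right-handed (so a half turn about y gives the same grasp; the last joint's range is limited). The gripper opens to 85 mm and grips with 20 to 120 N. Pads are 22 mm wide; open, the fingers measure 114 mm over their backs; the gripper's body (76 mm by 85 mm) begins 54 mm behind the grasp point. The pads swing forward as they close: fully open they stand 13 mm farther back than shut.
Start: joints at [-1.293, 0.383, 0.044, 1.598, -0.018, 1.161, -0.05], TCP at [0.239, 0.605, 0.206] pointing down, gripper open.
Joint ranges: [-2.61, 2.61], [-0.41, 2.15], [-1.48, 1.57], [0, 2.5], [-1.57, 4.71], [0.05, 1.97], [-2.85, 2.85]. Speed limits (rad/s): [2.79, 2.79, 3.14, 3.14, 3.14, 3.14, 3.14].

## Interface

Orientations are given as a unit quaternion [x, y, z, w].
In Python, from workcell import arm, grab_frame, order, nets gives the robot as it stands.
- The arm moves only by the tool carry_out, never from a script. Its argument "rows" is a list of rows, each a list of 3 entries, a list of its own where there are three numbers: the shift along the world's x, y, z in units of 30 mm (1.0 is 30 mm), then the turn about the world's z in units of 4 degrees (1.0 is 4 degrees), then the opening, from 0 (shut) to 1 (fully open). In form: [[[x, y, z], turn, gripper], ...]. A call has 1 to 10 rows; each row shifts and turns the commanded pose from where the row before left it; what a row does not reach is not made up. A row lasts 1/12 s, in which the tool goes at most 41.7 mm and 7.16 degrees, less where a joint would pass 70% of its speed; a pose out of reach is approached as far as the arm can. A call with a number of a shift or a turn outside -1 to 1 is refused whole. A call with a gripper value outside its range is refused whole. The fingers move at their own pace and stop on an object; "squeeze" is the grip in N (left out, the last holds). Time passes only in rows, so rows that do not move let the fingers close. It gives the time, the measured TCP pose, the force and the opening at its end, in the units of the state.
- arm.observe(): the state, without advancing time (a new reading comes with each control period).
- grab_frame(name): name is "side" or "top"; returns a dict with "frame" (384x512x3 uint8, red, green, blue), "depth" (384x512 float32, m along the optical axis (not along the pixel's ray), 0 where there is no reading), "fx", "fy", "cx", "cy" (pixels), "dist" ([k1, k2, p1, p2, k3] as OpenCV has them; the pictures are not rectified), "rvec" (rotation vector, rad) and "tvec" (3), from world to camera coordinates, as OpenCV has them. Camera axes: x right, y down, z forward; pixel columns grow to the right and rows downward; lengths in m; the calibration is good to about 2 mm. A picture is of the moment at which its call begins.
- order.job_done(): hands the job in, once; it reports no verdict.
Trained networks look in the newest picture that a camera, given by its name, has taken for a name from the list of things; names that differ only in an ending like _2 or _b are one class to them, and where a whole thing is asked for, a point or a joint stands for the part that bears it (a point fixed in the world has none). Each returns a list of dicts, best first, with "conf" (0 to 1); they miss things now and then, are a little off and sometimes report something else, mostly with a low value. They report only what shows in the picture. A call takes as long as a camera call. They do not tell look-alikes from the thing itself.
- nets.boxes_of(label, camera): "rect" ([centre column, centre row, width, height] as shares, 0 to 1, of the picture: columns of its width, rows of its height, round what is visible of it).
The state is a dict: "t": time; "joints": joint angles; "qvel": joint speeds; "joint_efforts": joint torques, N m; "tool_pos": TCP position; "orientation": TCP orientation; "force": force on the tool from outside, world axes, zero at the start; "ft_torque": the same for the moment, N m; "opening": finger opening in m.
Only numpy, scipy, OpenCV 4.12 (cv2) and the standard library are available. Lean on these libraries where they do the work, as an engineer would, in place of code of your own. Each camera call takes 0.05 s, during which the arm holds its last target.

## Task

Line up the four red and orange screw pots on the rail in order of size, one centred on each mark: the widest on the mark next to the yellow button, then ever smaller ones towards the blue button. One pot is nested in the widest; lift it out and give it its own mark. Leave all four standing upright and let go of, and never tip a pot over on the way, or the screws would spill.

Things in the scene. Friction and masses are not known exactly. Their poses are not given: they have to be found in the camera images.
- pot_largest: The widest of four round plastic screw pots, red, 64 mm across and 60 mm high, empty, wall 3 mm, with a thick raised floor inside 30 mm above its underside. At the start the 50 mm pot stands loosely nested in it. The lowest 20 mm are 6 mm narrower in diameter. Origin: centre of the underside, z up.
- pot_large: Second widest pot, orange, 50 mm across and 56 mm high (44 mm across below 26 mm), full of steel screws to 6 mm below its rim. At the start it stands inside the widest pot on its raised floor, its rim 26 mm above that pot's rim, about 4 mm loose all round; it lifts straight out. Origin: centre of the underside, z up.
- pot_medium: Third widest pot, red, 40 mm across and 50 mm high (34 mm across below 20 mm), full of brass screws to 6 mm below its rim. Origin: centre of the underside, z up.
- pot_small: Narrowest pot, orange, 30 mm across and 44 mm high (24 mm across below 17 mm), full of small silvery round plugs to 6 mm below its rim. Origin: centre of the underside, z up.
- rail: Fixed flat dark wooden rail lying on the bench, 100 mm wide (its x), 450 mm long (its y), 12 mm thick, with a row of four marks along its middle. Origin: centre of its underside, z up.
- end_yellow: Fixed yellow button, 26 mm across and 10 mm high, on the middle line of the rail at one of its two ends (either one; a like blue button is at the other). Origin: centre of its underside, on the rail's top. The nearest mark is 75 mm away, the next ones 85 mm further each.
- mark0: One of four like flat marks on the rail's top, a white disc 38 mm across with a black centre, nothing to bump into; they stand in a row 85 mm apart and their numbers say nothing of their order. Origin: centre of the mark, 12 mm above the bench.
- mark1: One of four like flat marks on the rail's top, a white disc 38 mm across with a black centre, nothing to bump into; they stand in a row 85 mm apart and their numbers say nothing of their order. Origin: centre of the mark, 12 mm above the bench.
- mark2: One of four like flat marks on the rail's top, a white disc 38 mm across with a black centre, nothing to bump into; they stand in a row 85 mm apart and their numbers say nothing of their order. Origin: centre of the mark, 12 mm above the bench.
- mark3: One of four like flat marks on the rail's top, a white disc 38 mm across with a black centre, nothing to bump into; they stand in a row 85 mm apart and their numbers say nothing of their order. Origin: centre of the mark, 12 mm above the bench.
Mind the look-alikes: they are no part of the job. What is shaped like the pot_medium but green or white is not meant.

How it is judged:
By the outcome, as a careful person would: the job done as asked, in the order asked, and still so for the second after the job is handed in, with the robot touching nothing.
It also fails if it takes over 112 s, if anything falls off the work surface, if the arm or the gripper's body presses on something with over 40 N, if the wrist force passes 120 N, or if a joint passes its speed limit or range.

## Working session

There is one attempt and no reset: what is moved stays moved. The work goes in short steps, Python scripts to look and compute and a tool call to move; the robot and the scene stay as the last step left them, time stands still between calls to the robot, and variables do not carry over. Pictures are saved under pics/ and viewed, and the job is handed in when it is done.

Besides the shell and the picture viewer there is one more tool, called as name(argument=value, ...), one argument or row to a line, values as JSON. carry_out: Moves the arm, as the interface text tells. Its arguments: {"type":"object","properties":{"rows":{"type":"array","items":{"type":"array"}},"squeeze":{"type":"number"}},"required":["rows"]}

```bash
mkdir -p pics; ls; cat > h.py <<'E'
import numpy as np, cv2
from workcell import arm, grab_frame, order, nets
def P(f,uv,z):
    R=cv2.Rodrigues(np.array(f["rvec"],float))[0];t=np.array(f["tvec"],float).ravel()
    K=np.array([[f["fx"],0,f["cx"]],[0,f["fy"],f["cy"]],[0,0,1.]])
    n=cv2.undistortPoints(np.array([[uv]],float),K,np.array(f["dist"],float))[0,0]
    d=R.T@np.array([n[0],n[1],1.]);c=-R.T@t
    return c+d*(z-c[2])/d[2]
def cloud(f):
    R=cv2.Rodrigues(np.array(f["rvec"],float))[0];t=np.array(f["tvec"],float).ravel()
    K=np.array([[f["fx"],0,f["cx"]],[0,f["fy"],f["cy"]],[0,0,1.]])
    h,w=f["depth"].shape
    u,v=np.meshgrid(np.arange(w),np.arange(h))
    n=cv2.undistortPoints(np.stack([u,v],-1).reshape(-1,1,2).astype(float),K,np.array(f["dist"],float)).reshape(h,w,2)
    d=f["depth"][...,None]
    c=np.concatenate([n*d,d],-1)
    W=(c-t)@R
    W[f["depth"]==0]=np.nan
    return W
def save(f,name,box=None,s=1):
    im=f["frame"]
    if box: im=im[box[1]:box[3],box[0]:box[2]]
    im=cv2.resize(im,None,fx=s,fy=s,interpolation=cv2.INTER_CUBIC)
    cv2.imwrite("pics/"+name,im[...,::-1])
E
python3 - <<'E'
from h import *
for c in("side","top"):
    f=grab_frame(c);save(f,c+"0.png",None,1.5)
    for l in["pot_largest","pot_large","pot_medium","pot_small","end_yellow","mark0","rail"]:
        print(c,l,[(round(d["conf"],2),[round(a*b) for a,b in zip(d["rect"],(512,384,512,384))]) for d in nets.boxes_of(l,c)])
s=arm.observe();print({k:np.round(v,3) for k,v in s.items()})
E
```

```text
pics
side pot_largest [(0.73, [224, 121, 20, 28])]
side pot_large [(0.86, [225, 107, 22, 24])]
side pot_medium [(0.86, [185, 276, 21, 36]), (0.72, [184, 245, 25, 27]), (0.6, [227, 261, 20, 31]), (0.58, [210, 223, 19, 29])]
side pot_small [(0.64, [224, 160, 14, 23]), (0.5, [223, 121, 22, 31]), (0.2, [228, 263, 21, 33])]
side end_yellow [(0.59, [335, 269, 13, 14])]
side mark0 [(0.66, [323, 240, 17, 9]), (0.62, [293, 160, 15, 8]), (0.57, [312, 212, 18, 14]), (0.56, [300, 185, 14, 10])]
side rail [(0.74, [313, 212, 99, 152])]
top pot_largest [(0.72, [117, 235, 32, 34]), (0.63, [276, 145, 21, 16])]
top pot_large [(0.81, [101, 236, 35, 26])]
top pot_medium [(0.81, [362, 290, 27, 25]), (0.64, [296, 258, 22, 21]), (0.62, [323, 288, 27, 25]), (0.59, [347, 239, 22, 22])]
top pot_small [(0.5, [188, 241, 12, 18])]
top end_yellow [(0.59, [356, 133, 12, 12])]
top mark0 [(0.76, [319, 140, 21, 20]), (0.74, [189, 154, 21, 18]), (0.73, [233, 153, 18, 23]), (0.6, [277, 144, 16, 20]), (0.42, [257, 148, 228, 83])]
top rail [(0.87, [254, 148, 231, 81])]
{'t': np.float64(0.8), 'joints': array([-1.293,  0.383,  0.044,  1.598, -0.018,  1.161, -0.05 ]), 'qvel': array([-0.001,  0.001,  0.001,  0.002, -0.   , -0.001,  0.001]), 'joint_efforts': array([-0.0000e+00, -4.3339e+01,  1.0230e+00, -2.4990e+01,  1.1000e-02,
        2.0000e-03, -0.0000e+00]), 'tool_pos': array([0.239, 0.605, 0.206]), 'orientation': array([-0.585, -0.398,  0.398,  0.585]), 'force': array([ 0.066, -0.44 , -0.86 ]), 'ft_torque': array([-0.056, -0.036,  0.057]), 'opening': np.float64(0.086)}
```

View pics/side0.png

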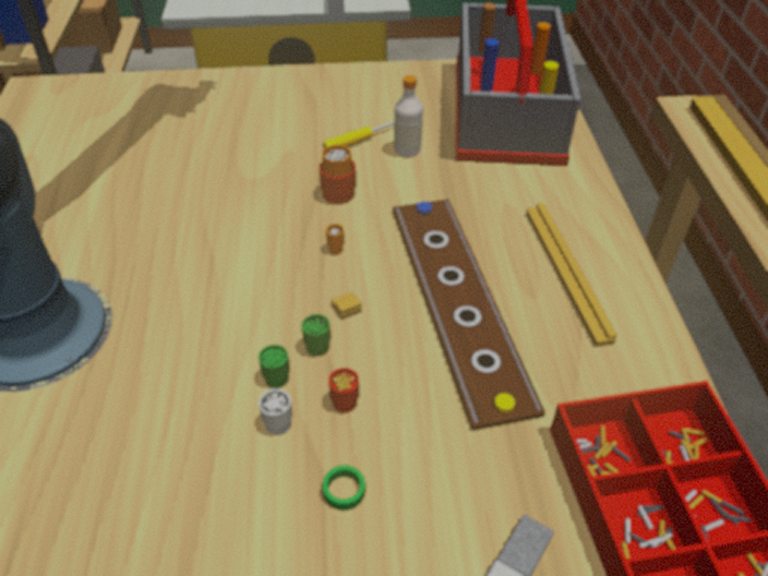

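View pics/top0.png

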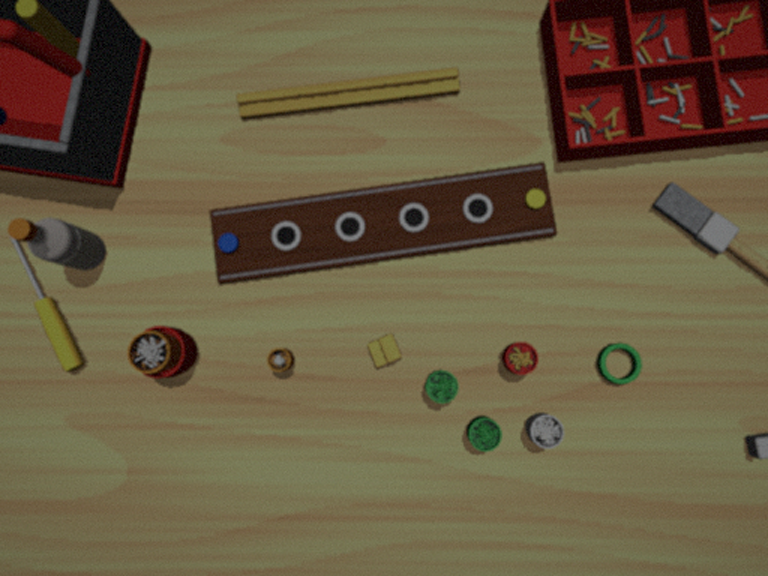

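```bash
python3 - <<'E'
from h import *
f=grab_frame("top");np.save("d.npy",f,allow_pickle=True)
W=cloud(f)
R=cv2.Rodrigues(np.array(f["rvec"]))[0];print("cam",-R.T@np.array(f["tvec"]).ravel())
save(f,"topcrop.png",(70,200,400,320),2.4)
for n,uv in dict(y=(356,133),m0=(319,140),m1=(277,146),m2=(233,153),m3=(189,158)).items(): print(n,P(f,uv,.012 if n!='y' else .022).round(4))
g=grab_frame("side")
save(g,"sidecrop.png",(150,80,360,310),2.5)
from scipy.spatial.transform import Rotation as Ro
print(Ro.from_quat(arm.observe()["orientation"]).as_matrix().round(3))
# high points blobs
m=(W[...,2]>.03)&(W[...,2]<.14)
n,lab,st,ce=cv2.connectedComponentsWithStats(m.astype(np.uint8))
for i in range(1,n):
    if st[i,4]>40:
        p=W[lab==i];z=np.nanmax(p[:,2]);
        t=p[p[:,2]>np.percentile(p[:,2],90)-.012]
        print(i,st[i],"z95",np.percentile(p[:,2],95).round(3),"top ctr",((t.max(0)+t.min(0))/2)[:2].round(3),"size",(t.max(0)-t.min(0))[:2].round(3),f["frame"][lab==i].mean(0).round())
E
```

```text
cam [ 0.44754256 -0.01194684  0.81059082]
y [ 0.6498 -0.1849  0.022 ]
m0 [ 0.6386 -0.1142  0.012 ]
m1 [ 0.6268 -0.0313  0.012 ]
m2 [0.6129 0.0557 0.012 ]
m3 [0.603  0.1426 0.012 ]
[[ 0.367 -0.    -0.93 ]
 [ 0.93   0.     0.367]
 [ 0.    -1.     0.   ]]
1 [  0   0  23  20 208] z95 0.1 top ctr [0.855 0.451] size [0.061 0.074] [20. 17. 15.]
2 [   0    0   94  120 5684] z95 0.139 top ctr [0.771 0.393] size [0.19  0.111] [24. 24. 23.]
3 [ 362    0  150  104 4406] z95 0.061 top ctr [ 0.806 -0.339] size [0.202 0.276] [58. 12. 11.]
8 [  15  145   50   34 1152] z95 0.126 top ctr [0.586 0.403] size [0.037 0.033] [65. 62. 59.]
9 [  85  217   44   35 1162] z95 0.086 top ctr [0.453 0.284] size [0.048 0.049] [70. 47. 36.]
10 [335 228  24  22 411] z95 0.051 top ctr [ 0.446 -0.158] size [0.038 0.039] [96. 51. 34.]
11 [178 232  17  16 221] z95 0.045 top ctr [0.443 0.139] size [0.028 0.029] [87. 70. 46.]
12 [284 247  22  22 386] z95 0.051 top ctr [ 0.411 -0.061] size [0.038 0.038] [43. 87. 49.]
13 [351 276  25  23 441] z95 0.051 top ctr [ 0.36  -0.186] size [0.039 0.04 ] [96. 96. 95.]
14 [311 278  24  23 419] z95 0.051 top ctr [ 0.356 -0.112] size [0.038 0.04 ] [38. 80. 44.]
```

View pics/topcrop.png

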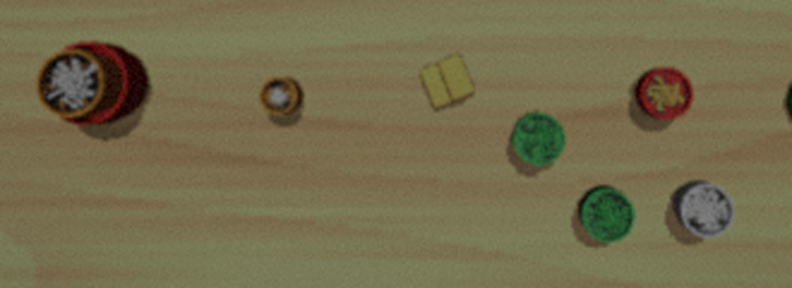

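```bash
python3 - <<'E'
from h import *
f=np.load("d.npy",allow_pickle=True).item();fr=f["frame"].astype(int)
# marks: white ring ellipses; fit
h=fr.min(2)
box=(140,100,380,195)
m=np.zeros(h.shape,np.uint8)
sub=(h>75)
m[100:195,140:380]=sub[100:195,140:380]
n,l,st,ce=cv2.connectedComponentsWithStats(m)
for i in range(1,n):
    if st[i,4]>25: 
        c=ce[i]; print(st[i],c.round(1),P(f,c,.012).round(4))
# pot rims: colour fit, circles from depth cloud
W=cloud(f)
from scipy.optimize import least_squares
for nm,c0,zt,r in [("large",(.453,.284),.086,.025),("largest",(.453,.284),.060,.032),("medium",(.446,-.158),.05,.02),("small",(.443,.139),.044,.015)]:
    d=np.hypot(W[...,0]-c0[0],W[...,1]-c0[1])
    m=(abs(W[...,2]-zt)<.007)&(d<r+.012)
    p=W[m][:,:2]
    hull=cv2.convexHull(p.astype(np.float32))[:,0]
    (cx,cy),rr=cv2.minEnclosingCircle(p.astype(np.float32))
    print(nm,len(p),"enc",cx,cy,rr, "mean",p.mean(0))
E
```

```text
[ 140  100  240   30 3925] [243.9 109.6] [0.701  0.0346 0.012 ]
[183 123  18   9  46] [190.9 126.2] [0.6674 0.1401 0.012 ]
[309 129  20  19 174] [318.3 138.2] [ 0.6423 -0.1128  0.012 ]
[266 135  20  20 181] [275.5 144.4] [ 0.63   -0.0283  0.012 ]
[ 140  136  240   59 4975] [293.9 180.7] [ 0.5576 -0.0639  0.012 ]
[223 141  20  20 176] [233.  150.7] [0.6175 0.0558 0.012 ]
[181 147  20  20 176] [190.1 156.8] [0.6055 0.1404 0.012 ]
[330 156  19   4  28] [338.3 157.4] [ 0.6037 -0.1514  0.012 ]
[279 159  50   8  75] [303.5 162.3] [ 0.5939 -0.0832  0.012 ]
[212 166  66  11  93] [245.2 170.7] [0.5775 0.0312 0.012 ]
[182 176  29   5  36] [195.6 177.8] [0.5636 0.1288 0.012 ]
large 577 enc 0.4527152478694916 0.2846106290817261 0.02510499581694603 mean [0.45271668 0.28507624]
largest 216 enc 0.45305028557777405 0.2829698920249939 0.03171941265463829 mean [0.45296016 0.26801912]
medium 349 enc 0.445651650428772 -0.158145934343338 0.020117253065109253 mean [ 0.44567963 -0.15846617]
small 186 enc 0.4435496926307678 0.13896077871322632 0.01490973960608244 mean [0.44344408 0.13942248]
```

The red pot with brass screws at top px (346,239) is pot_medium. The green ones at (294,258) and (323,289) and the white one at (363,287) are look-alikes. The crop confirms that, and shows the orange pot nested in the red one at px (~100,235) and the small orange pot at (187,240).

carry_out(
  rows=[
    [[0.6, -0.9, 0], -1.5, 1],
    [[0.6, -0.9, 0], -1.5, 1],
    [[0.6, -0.9, 0], -1.5, 1],
    [[0.6, -0.9, 0], -1.5, 1],
    [[0.6, -0.9, 0], -1.5, 1],
    [[0.6, -0.9, 0], -1.5, 1],
    [[0.6, -0.9, 0], -1.5, 1],
    [[0.6, -0.9, 0], -1.5, 1],
    [[0.6, -0.9, 0], -1.5, 1],
    [[0.6, -0.9, 0], -1.5, 1],
  ],
  squeeze=50,
)

```text
refused, turn out of range in row 1
```

carry_out(
  rows=[
    [[0.6, -0.9, 0], 0, 0.8],
    [[0.52, -0.78, 0], 0, 0.8],
    [[0, 0, 0], 0, 0.8],
    [[0, 0, 0], 0, 0.8],
    [[0, 0, 0], 0, 0.8],
  ],
)

```text
t: 1.32
tool_pos: [0.2718, 0.5547, 0.2061]
orientation: [-0.584, -0.398, 0.398, 0.585]
force: [-0.2, -0.3, -0.5]
opening: 0.0682
```

```bash
python3 - <<'E'
from h import *
print(arm.grip_depth)
from scipy.spatial.transform import Rotation as Ro
print(Ro.from_quat(arm.observe()["orientation"]).as_matrix().round(3))
f=grab_frame("side");save(f,"s1.png",(150,20,400,200),3)
E
```

```text
0.0187
[[ 0.367 -0.001 -0.93 ]
 [ 0.93   0.001  0.367]
 [ 0.001 -1.     0.001]]
```

carry_out(
  rows=[
    [[0.4, -0.6, 0], -1, 0.85],
    [[0.4, -0.6, 0], -1, 0.85],
    [[0.4, -0.6, 0], -1, 0.85],
    [[0.4, -0.6, 0], -1, 0.85],
    [[0.4, -0.6, 0], -1, 0.85],
    [[0.4, -0.6, 0], -1, 0.85],
    [[0.4, -0.6, 0], -1, 0.85],
    [[0.4, -0.6, 0], -1, 0.85],
    [[0.4, -0.6, 0], -1, 0.85],
    [[0.4, -0.6, 0], -1, 0.85],
  ],
  squeeze=50,
)

```text
t: 2.2
tool_pos: [0.3917, 0.3752, 0.206]
orientation: [-0.685, -0.174, 0.174, 0.686]
force: [-0.2, -0.1, 0.7]
opening: 0.0727
```

carry_out(
  rows=[
    [[0.4, -0.6, 0], -1, 0.85],
    [[0.4, -0.6, 0], -1, 0.85],
    [[0.4, -0.6, 0], -1, 0.85],
    [[0.4, -0.6, 0], -1, 0.85],
    [[0.43, -0.6, 0], -1, 0.85],
    [[0, 0, 0], 0, 0.85],
    [[0, 0, 0], 0, 0.85],
  ],
)

```text
t: 2.78
tool_pos: [0.4539, 0.2837, 0.206]
orientation: [-0.705, -0.052, 0.051, 0.705]
force: [0.6, 0.9, 0.5]
opening: 0.0726
```

```bash
python3 - <<'E'
from h import *
from scipy.spatial.transform import Rotation as Ro
print(arm.observe()["tool_pos"],Ro.from_quat(arm.observe()["orientation"]).as_matrix().round(3))
f=grab_frame("side");save(f,"s1.png",(150,20,400,200),3)
E
```

```text
[0.45392897 0.28370137 0.20603225] [[ 0.989  0.    -0.145]
 [ 0.145  0.     0.989]
 [ 0.    -1.     0.   ]]
```

View pics/s1.png

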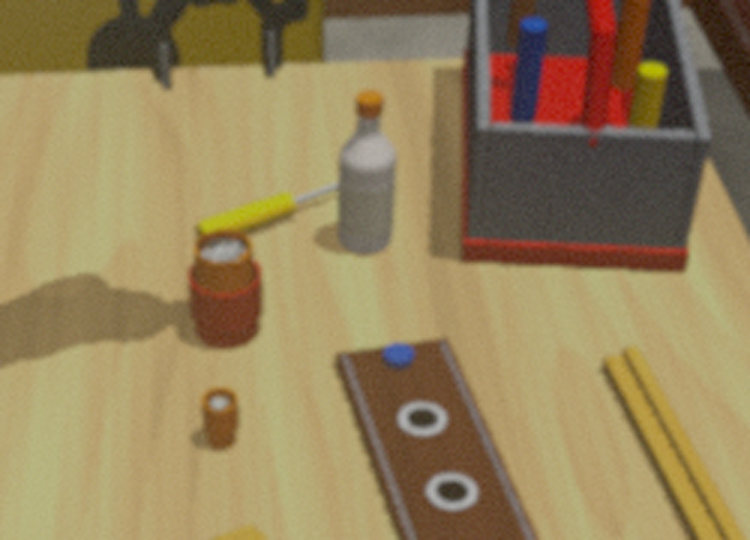

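carry_out(
  rows=[
    [[-0.04, 0.03, -0.6], 0, 0.85],
    [[0, 0, -0.8], 0, 0.85],
    [[0, 0, -0.8], 0, 0.85],
    [[0, 0, -0.8], 0, 0.85],
    [[0, 0, -0.7], 0, 0.85],
    [[0, 0, -0.5], 0, 0.85],
    [[0, 0, -0.4], 0, 0.85],
    [[0, 0, -0.22], 0, 0.85],
    [[0, 0, 0], 0, 0.85],
    [[0, 0, 0], 0, 0.85],
  ],
)

```text
t: 3.67
tool_pos: [0.4519, 0.286, 0.0615]
orientation: [-0.705, -0.053, 0.053, 0.705]
force: [0.3, 2.2, 1.3]
opening: 0.0727
```

```bash
python3 - <<'E'
from h import *
print(arm.observe()["tool_pos"])
f=grab_frame("side");save(f,"s2.png",(170,40,300,170),4)
E
```

```text
[0.4518748  0.28598335 0.06150944]
```

View pics/s2.png

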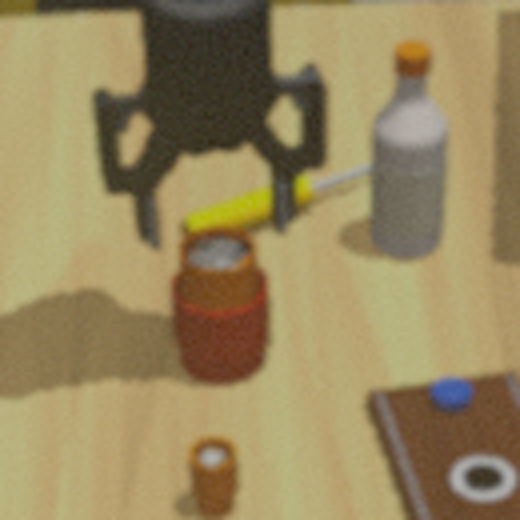

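```bash
python3 - <<'E'
from h import *
def proj(f,p): return cv2.projectPoints(np.array([p],float),np.array(f["rvec"],float),np.array(f["tvec"],float),np.array([[f["fx"],0,f["cx"]],[0,f["fy"],f["cy"]],[0,0,1.]]),np.array(f["dist"],float))[0].ravel()
f=grab_frame("side");t=arm.observe()["tool_pos"]
W=cloud(f)
R=cv2.Rodrigues(np.array(f["rvec"],float))[0];print("cam",-R.T@np.array(f["tvec"]).ravel())
for o in(-.04,.0,.04):
  q=(proj(f,t+[o,o*.145,.01])-[170,40])*4;print(q)
print((proj(f,[.4527,.2846,.086])-[170,40])*4)
for u,v in((150,235),(280,222),(220,265),(210,100)): print((u,v),W[40+v//4,170+u//4].round(3))
g=grab_frame("top");save(g,"t2.png",(60,190,200,290),5)
E
```

```text
cam [ 0.4486106  -0.71617515  0.78974593]
[153.13176552 271.24467065]
[216.47389567 262.97329826]
[279.2027517 254.8137484]
[215.63493076 246.47280625]
(150, 235) [0.412 0.269 0.11 ]
(280, 222) [0.493 0.281 0.106]
(220, 265) [0.455 0.269 0.084]
(210, 100) [0.452 0.274 0.197]
```

View pics/t2.png

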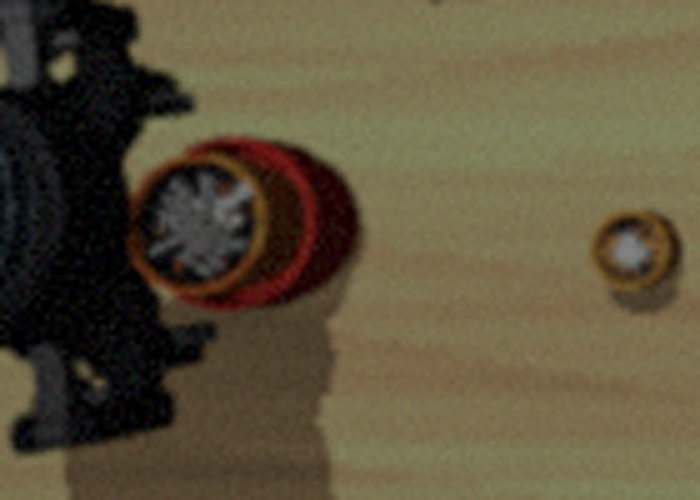

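```bash
python3 - <<'E'
from h import *
f=grab_frame("side");W=cloud(f)
save(f,"s3.png",(185,60,265,125),8)
fr=f["frame"]
for u in range(204,212): 
  print(u,[(v,W[v,u].round(3).tolist()) for v in range(96,104)][::1])
for u in range(238,243):
  print(u,[(v,W[v,u].round(3).tolist()) for v in range(92,100)][::1])
s=arm.observe();print(s["joints"],s["tool_pos"])
E
```

```text
204 [(96, [0.397, 0.442, -0.002]), (97, [0.398, 0.43, 0.003]), (98, [0.397, 0.428, 0.0]), (99, [0.397, 0.423, 0.0]), (100, [0.397, 0.419, 0.0]), (101, [0.398, 0.41, 0.003]), (102, [0.397, 0.409, 0.0]), (103, [0.397, 0.401, 0.002])]
205 [(96, [0.407, 0.272, 0.114]), (97, [0.407, 0.271, 0.112]), (98, [0.407, 0.27, 0.109]), (99, [0.4, 0.423, 0.001]), (100, [0.4, 0.416, 0.002]), (101, [0.4, 0.418, -0.003]), (102, [0.4, 0.412, -0.002]), (103, [0.4, 0.404, 0.0])]
206 [(96, [0.41, 0.275, 0.112]), (97, [0.41, 0.272, 0.111]), (98, [0.409, 0.274, 0.107]), (99, [0.409, 0.271, 0.106]), (100, [0.403, 0.42, -0.001]), (101, [0.403, 0.412, 0.001]), (102, [0.403, 0.407, 0.002]), (103, [0.403, 0.405, -0.001])]
207 [(96, [0.412, 0.273, 0.113]), (97, [0.412, 0.271, 0.111]), (98, [0.412, 0.272, 0.108]), (99, [0.412, 0.272, 0.104]), (100, [0.406, 0.419, -0.001]), (101, [0.406, 0.414, -0.0]), (102, [0.406, 0.411, -0.001]), (103, [0.406, 0.405, -0.001])]
208 [(96, [0.415, 0.268, 0.116]), (97, [0.415, 0.268, 0.113]), (98, [0.414, 0.267, 0.111]), (99, [0.414, 0.269, 0.107]), (100, [0.414, 0.268, 0.105]), (101
[... 1385 characters left out ...]
 (96, [0.493, 0.285, 0.1]), (97, [0.493, 0.283, 0.099]), (98, [0.499, 0.417, 0.003]), (99, [0.499, 0.417, -0.0])]
241 [(92, [0.496, 0.282, 0.114]), (93, [0.496, 0.282, 0.111]), (94, [0.496, 0.28, 0.11]), (95, [0.496, 0.279, 0.107]), (96, [0.495, 0.278, 0.105]), (97, [0.496, 0.282, 0.1]), (98, [nan, nan, nan]), (99, [0.502, 0.417, -0.0])]
242 [(92, [0.498, 0.282, 0.114]), (93, [0.498, 0.285, 0.109]), (94, [0.498, 0.283, 0.107]), (95, [0.498, 0.284, 0.104]), (96, [0.506, 0.433, -0.001]), (97, [0.505, 0.426, -0.001]), (98, [0.505, 0.421, -0.001]), (99, [0.505, 0.419, -0.002])]
[-0.93097074  0.36025804  0.33716055  2.00186888 -0.16334691  0.802474
 -0.35232965] [0.45273085 0.28585391 0.06244043]
```

View pics/s3.png

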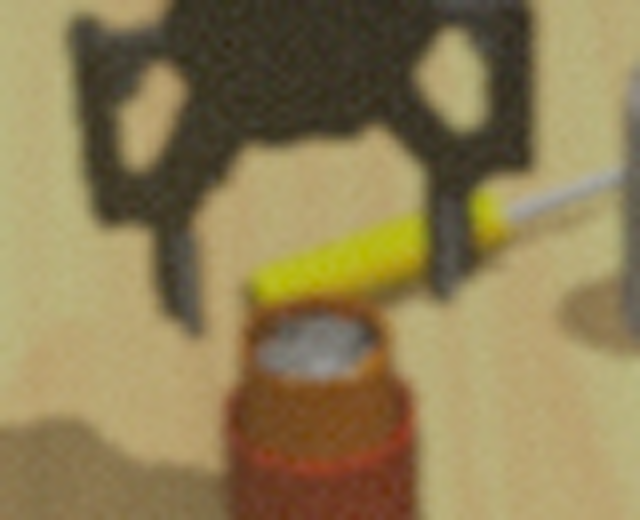

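```bash
python3 - <<'E'
from h import *
f=grab_frame("top");W=cloud(f)
m=(W[...,0]>.39)&(W[...,0]<.52)&(W[...,1]>.22)&(W[...,1]<.36)&(f["frame"].max(2)<45)&(W[...,2]>.03)
ys,xs=np.where(m)
for v in range(205,215):
  print(v,[W[v,u].round(3).tolist() for u in range(92,100)])
for v in range(255,262):
  print(v,[W[v,u].round(3).tolist() for u in range(96,103)])
f=grab_frame("side");W=cloud(f)
d=f["frame"].max(2)<70
m=d&(W[...,1]>.2)&(W[...,1]<.36)&(W[...,2]>.07)
p=W[m];h,e=np.histogram(p[:,2],np.arange(.07,.3,.01))
for a in np.arange(.09,.26,.01):
  q=p[abs(p[:,2]-a)<.005]
  if len(q): print(a.round(3),len(q),q.min(0).round(3),q.max(0).round(3))
s=arm.observe();print(s["t"],s["qvel"].round(3),s["tool_pos"],s["force"],s["opening"])
E
```

```text
205 [[0.502, 0.286, 0.114], [0.502, 0.285, 0.113], [0.503, 0.286, 0.106], [0.511, 0.329, -0.0], [0.511, 0.328, -0.001], [0.511, 0.324, 0.003], [0.511, 0.324, -0.002], [0.511, 0.321, -0.0]]
206 [[0.5, 0.287, 0.113], [0.5, 0.285, 0.113], [0.501, 0.286, 0.107], [0.501, 0.287, 0.101], [0.509, 0.327, 0.0], [0.509, 0.324, 0.003], [0.509, 0.323, -0.0], [0.509, 0.321, 0.0]]
207 [[0.498, 0.285, 0.117], [0.499, 0.286, 0.111], [0.499, 0.285, 0.108], [0.5, 0.286, 0.103], [0.507, 0.327, 0.001], [0.507, 0.325, -0.0], [0.507, 0.323, -0.001], [0.507, 0.321, 0.001]]
208 [[0.496, 0.281, 0.127], [0.496, 0.282, 0.121], [0.497, 0.281, 0.119], [0.497, 0.281, 0.113], [0.497, 0.282, 0.108], [0.505, 0.325, 0.0], [0.505, 0.323, -0.001], [0.505, 0.321, -0.001]]
209 [[0.494, 0.281, 0.126], [0.495, 0.282, 0.121], [0.495, 0.281, 0.118], [0.495, 0.281, 0.115], [0.496, 0.281, 0.11], [0.496, 0.282, 0.104], [0.496, 0.282, 0.1], [0.503, 0.322, -0.003]]
210 [[0.493, 0.281, 0.126], [0.493, 0.281, 0.123], [0.493, 0.28, 0.12], [0.494, 0.281, 0.113], [0.494, 0.281, 0.11], [0.494, 0.281, 0.105], [0.494, 0.28, 0.103], [0.501
[... 2172 characters left out ...]
0.509 0.289 0.145]
0.15 82 [0.393 0.261 0.145] [0.518 0.296 0.155]
0.16 68 [0.391 0.26  0.155] [0.518 0.301 0.165]
0.17 106 [0.39  0.26  0.165] [0.519 0.291 0.175]
0.18 111 [0.391 0.26  0.175] [0.519 0.286 0.185]
0.19 165 [0.389 0.26  0.185] [0.519 0.292 0.195]
0.2 158 [0.39  0.26  0.195] [0.516 0.288 0.205]
0.21 25 [0.418 0.252 0.205] [0.488 0.278 0.215]
0.22 88 [0.419 0.245 0.216] [0.485 0.27  0.225]
0.23 114 [0.42  0.244 0.225] [0.486 0.272 0.235]
0.24 121 [0.42  0.244 0.235] [0.486 0.271 0.245]
0.25 118 [0.421 0.245 0.245] [0.486 0.272 0.255]
3.9667 [ 0.001  0.004  0.     0.003 -0.001 -0.    -0.001] [0.45247905 0.28557945 0.06216907] [0.09076198 0.03962799 0.10458733] 0.07281247977550664
```

The images disagree with the pose reading: the fingertips stand at z≈0.100, where about 0.070 was expected, and both cameras agree on this. I'll trust the cameras and go down in checked steps.

carry_out(
  rows=[
    [[0, 0, -0.3], 0, 0.85],
    [[0, 0, -0.3], 0, 0.85],
    [[0, 0, -0.2], 0, 0.85],
    [[0, 0, 0], 0, 0.85],
    [[0, 0, 0], 0, 0.85],
  ],
)

```text
t: 4.38
tool_pos: [0.451, 0.2845, 0.0362]
orientation: [0.706, 0.052, -0.053, -0.705]
force: [0.3, 0.1, -0.2]
opening: 0.0726
```

```bash
cat >> h.py <<'E'
def tips(cam,xr,yr,zr):
    f=grab_frame(cam);W=cloud(f)
    m=(W[...,0]>xr[0])&(W[...,0]<xr[1])&(W[...,1]>yr[0])&(W[...,1]<yr[1])&(W[...,2]>zr[0])&(W[...,2]<zr[1])&(np.ptp(f["frame"].astype(int),axis=2)<25)
    return f,W[m]
E
python3 - <<'E'
from h import *
print(arm.observe()["tool_pos"],arm.observe()["force"])
for c in("side","top"):
  for xr in((.395,.425),(.482,.505)):
    f,p=tips(c,xr,(.255,.31),(.03,.14))
    print(c,xr,len(p),np.sort(p[:,2])[:8].round(3),p.min(0).round(3),p.max(0).round(3))
  save(f,c+"4.png",(185,60,265,125) if c=="side" else (80,190,140,270),7)
E
```

```text
[0.45103704 0.28448674 0.03617087] [ 0.32913538  0.09941623 -0.2490117 ]
side (0.395, 0.425) 62 [0.081 0.084 0.084 0.085 0.087 0.09  0.091 0.092] [0.397 0.26  0.081] [0.423 0.289 0.139]
side (0.482, 0.505) 71 [0.08  0.083 0.083 0.085 0.085 0.085 0.085 0.087] [0.484 0.269 0.08 ] [0.504 0.292 0.14 ]
top (0.395, 0.425) 265 [0.074 0.078 0.078 0.079 0.079 0.079 0.08  0.081] [0.395 0.263 0.074] [0.424 0.29  0.14 ]
top (0.482, 0.505) 207 [0.071 0.075 0.076 0.077 0.077 0.077 0.078 0.078] [0.482 0.272 0.071] [0.505 0.304 0.14 ]
```

View pics/side4.png

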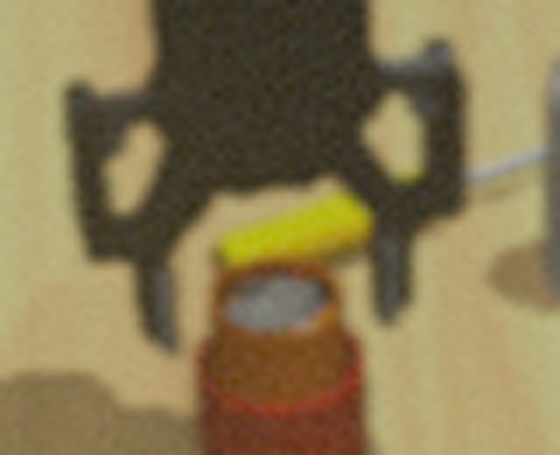

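carry_out(
  rows=[
    [[0.04, 0.02, -0.23], 0, 0.85],
    [[0, 0, 0], 0, 0.85],
    [[0, 0, 0], 0, 0.4],
    [[0, 0, 0], 0, 0.4],
    [[0, 0, 0], 0, 0.4],
    [[0, 0, 0], 0, 0.4],
    [[0, 0, 0], 0, 0.4],
    [[0, 0, 0], 0, 0.4],
  ],
  squeeze=50,
)

```text
t: 5.25
tool_pos: [0.4545, 0.2866, 0.0319]
orientation: [-0.705, -0.053, 0.051, 0.706]
force: [-0.1, -0.7, 5.7]
opening: 0.0491
```

```bash
python3 - <<'E'
from h import *
print(arm.observe()["tool_pos"],arm.observe()["force"],arm.observe()["opening"])
f=grab_frame("side")
save(f,"s5.png",(185,60,265,125),7)
E
```

```text
[0.45454235 0.28655292 0.03193463] [-0.08413696 -0.7479101   5.68758683] 0.04909856794115837
```

View pics/s5.png

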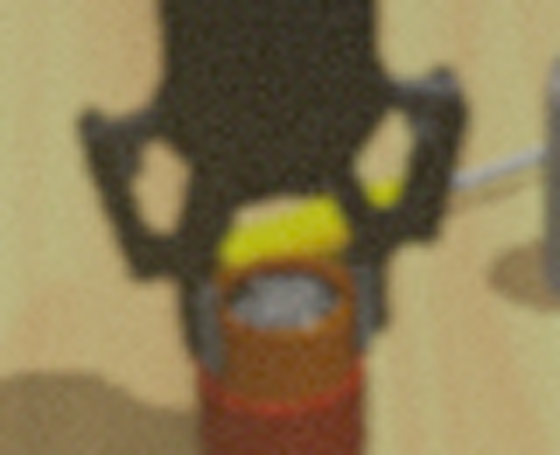

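carry_out(
  rows=[
    [[0, 0, 0.15], 0, 0.4],
    [[0, 0, 0.3], 0, 0.4],
    [[0, 0, 0.4], 0, 0.4],
    [[0, 0, 0.5], 0, 0.4],
    [[0, 0, 0.5], 0, 0.4],
    [[0, 0, 0.5], 0, 0.4],
    [[0, 0, 0.4], 0, 0.4],
    [[0, 0, 0.2], 0, 0.4],
    [[0, 0, 0], 0, 0.4],
    [[0, 0, 0], 0, 0.4],
  ],
)

```text
t: 6.13
tool_pos: [0.4529, 0.2858, 0.1191]
orientation: [-0.705, -0.052, 0.052, 0.705]
force: [-0.9, -0.2, -2.1]
opening: 0.0487
```

```bash
python3 - <<'E'
from h import *
s=arm.observe();print(s["tool_pos"],s["force"],s["opening"],s["ft_torque"])
f=grab_frame("side")
save(f,"s6.png",(170,30,300,160),4)
W=cloud(f)
# orange pot bottom
m=(abs(W[...,0]-.453)<.03)&(W[...,1]>.24)&(W[...,1]<.31)&(W[...,2]>.09)&(np.ptp(f["frame"].astype(int),axis=2)>60)
p=W[m];print(len(p),p.min(0),p.max(0))
E
```

```text
[0.45290864 0.28580084 0.11906144] [-0.94033102 -0.22830738 -2.14844016] 0.048728507579643615 [-0.00220893 -0.02276233 -0.03901929]
444 [0.4308524  0.25625563 0.11412722] [0.47933185 0.3094232  0.21507113]
```

View pics/s6.png

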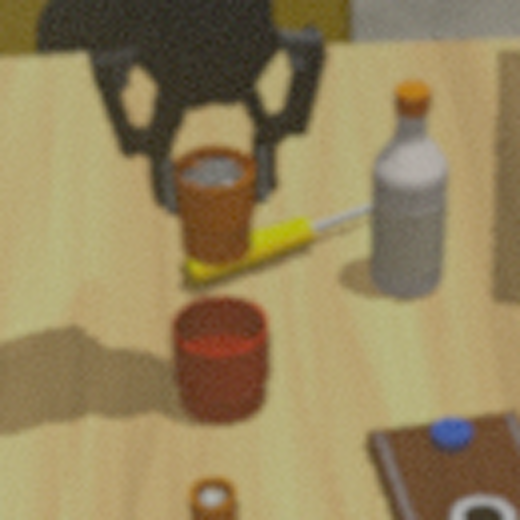

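carry_out(
  rows=[
    [[0.1, -0.2, 0], 0, 0.4],
    [[0.2, -0.4, 0], 0, 0.4],
    [[0.35, -0.6, 0], 0, 0.4],
    [[0.35, -0.6, 0], 0, 0.4],
    [[0.35, -0.6, 0], 0, 0.4],
    [[0.35, -0.6, 0], 0, 0.4],
    [[0.35, -0.6, 0], 0, 0.4],
    [[0.35, -0.6, 0], 0, 0.4],
    [[0.35, -0.6, 0], 0, 0.4],
    [[0.35, -0.6, 0], 0, 0.4],
  ],
)

```text
t: 7.02
tool_pos: [0.5457, 0.1218, 0.1177]
orientation: [0.706, 0.051, -0.053, -0.705]
force: [0.4, 0.0, -1.1]
opening: 0.0486
```

carry_out(
  rows=[
    [[0.35, -0.6, 0], 0, 0.4],
    [[0.35, -0.6, 0], 0, 0.4],
    [[0.35, -0.6, 0], 0, 0.4],
    [[0.35, -0.6, 0], 0, 0.4],
    [[0.35, -0.6, 0], 0, 0.4],
    [[0.35, -0.6, 0], 0, 0.4],
    [[0.25, -0.5, 0], 0, 0.4],
    [[0.1, -0.2, 0], 0, 0.4],
    [[0, 0, 0], 0, 0.4],
    [[0, 0, 0], 0, 0.4],
  ],
)

```text
t: 7.85
tool_pos: [0.6187, -0.0051, 0.118]
orientation: [-0.705, -0.051, 0.053, 0.705]
force: [0.1, 0.0, -1.9]
opening: 0.0491
```

```bash
cat >> h.py <<'E'
def potfit(c0,zlo,zhi,r,cams=("side","top"),pad=.02,name=None,bare=False):
    """fit top rim circle of a coloured pot from the depth near c0"""
    from scipy.optimize import least_squares
    for c in cams:
        f=grab_frame(c);W=cloud(f)
        d=np.hypot(W[...,0]-c0[0],W[...,1]-c0[1])
        col=f["frame"].astype(int); sat=(col[...,0]-col[...,2])>0.45*col[...,0]
        m=(d<r+pad)&(W[...,2]>zlo)&(W[...,2]<zhi)&sat
        p=W[m]
        if len(p)<20: print(c,"few",len(p));continue
        zt=np.percentile(p[:,2],97)
        q=p[p[:,2]>zt-.006]
        # wall points (outer cylinder facing the camera), robust circle with known r over outermost
        hull=cv2.convexHull(q[:,:2].astype(np.float32))[:,0]
        (cx,cy),rr=cv2.minEnclosingCircle(q[:,:2].astype(np.float32))
        s=least_squares(lambda x:np.hypot(hull[:,0]-x[0],hull[:,1]-x[1])-r,c0,loss="soft_l1",f_scale=.001)
        print(c,"n",len(p),"ztop",zt.round(4),"zmin",p[:,2].min().round(4),"enc",round(cx,4),round(cy,4),round(rr,4),"fit",s.x.round(4))
        if name: save(f,c+name+".png",(250,70,400,200) if c=="side" else (130,80,380,220),3 if c=="top" else 4)
E
python3 - <<'E'
from h import *
s=arm.observe();print(s["tool_pos"],s["force"],s["opening"])
potfit((.63,-.0283),.1,.2,.025,name="7")
E
```

```text
[ 0.61866669 -0.00513542  0.11797803] [ 0.05636402  0.01973284 -1.93591971] 0.049085366018222665
side n 563 ztop 0.1775 zmin 0.1144 enc 0.6254 -0.0164 0.0384 fit [ 0.6174 -0.0092]
top few 0
```

View pics/side7.png

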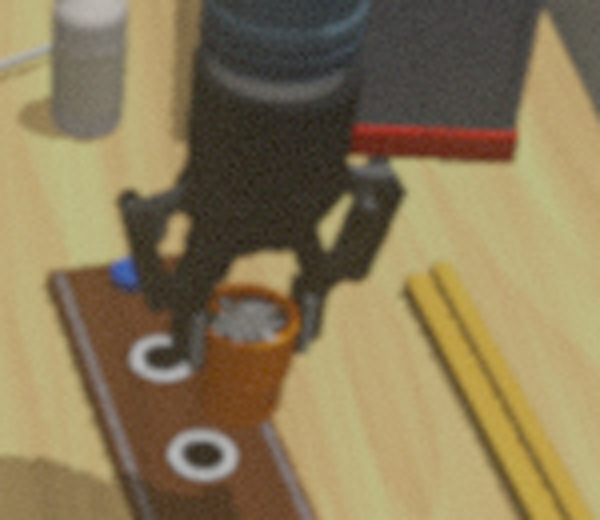

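carry_out(
  rows=[
    [[0.19, -0.36, 0], 0, 0.4],
    [[0.19, -0.37, 0], 0, 0.4],
    [[0, 0, -0.4], 0, 0.4],
    [[0, 0, -0.5], 0, 0.4],
    [[0, 0, -0.5], 0, 0.4],
    [[0, 0, -0.4], 0, 0.4],
    [[0, 0, -0.2], 0, 0.4],
    [[0, 0, 0], 0, 0.4],
    [[0, 0, 0], 0, 0.4],
    [[0, 0, 0], 0, 0.4],
  ],
)

```text
t: 8.78
tool_pos: [0.6318, -0.0273, 0.0596]
orientation: [0.705, 0.053, -0.052, -0.705]
force: [-0.2, 0.1, -2.0]
opening: 0.0486
```

```bash
cat >> h.py <<'E'
def cyl(c0,zbot,h,zn,r,cams=("side","top"),name=None,base=None):
    """fit wide-part wall of a pot with underside near zbot: height h, wide part starts zn"""
    from scipy.optimize import least_squares
    for c in cams:
        f=grab_frame(c);W=cloud(f)
        d=np.hypot(W[...,0]-c0[0],W[...,1]-c0[1])
        col=f["frame"].astype(int); sat=(col[...,0]-col[...,2])>0.4*col[...,0]
        m=(d<r+.01)&sat&(W[...,2]>zbot+.004)&(W[...,2]<zbot+h+.008)
        p=W[m]
        if len(p)<20: print(c,"few",len(p));continue
        w=p[(p[:,2]>zbot+zn+.004)&(p[:,2]<zbot+h-.008)]
        s=least_squares(lambda x:np.hypot(w[:,0]-x[0],w[:,1]-x[1])-r,c0,loss="soft_l1",f_scale=.001)
        print(c,len(w),"ztop",np.percentile(p[:,2],98).round(4),"ctr",s.x.round(4),"rms",np.sqrt(np.mean(s.fun**2)).round(4))
        if name: save(f,c+name+".png",(250,70,400,200) if c=="side" else (130,80,380,220),3 if c=="top" else 4)
E
python3 - <<'E'
from h import *
s=arm.observe();print(s["tool_pos"],s["force"],s["opening"])
cyl((.63,-.0283),.057,.056,.026,.025,name="8")
E
```

```text
[ 0.63177477 -0.02731634  0.05961128] [-0.22088894  0.10173436 -1.98267436] 0.04858380692971018
side 142 ztop 0.1154 ctr [ 0.6312 -0.029 ] rms 0.0014
top few 0
```

View pics/side8.png

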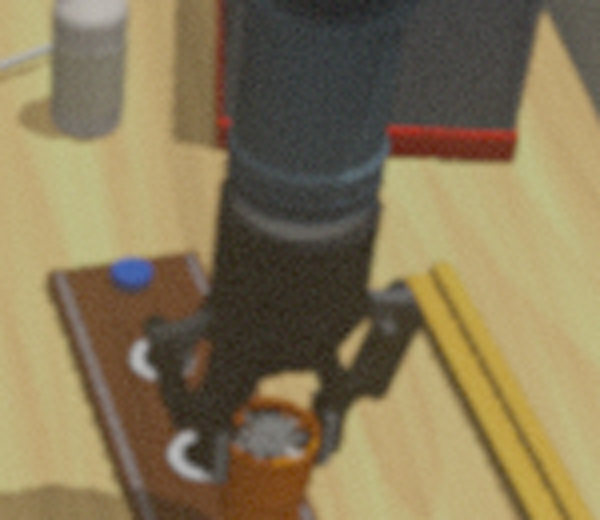

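carry_out(
  rows=[
    [[-0.04, 0.02, -0.3], 0, 0.4],
    [[0, 0, -0.4], 0, 0.4],
    [[0, 0, -0.4], 0, 0.4],
    [[0, 0, -0.2], 0, 0.4],
    [[0, 0, -0.1], 0, 0.4],
    [[0, 0, 0], 0, 0.4],
    [[0, 0, 0], 0, 0.4],
  ],
)

```text
t: 9.47
tool_pos: [0.6296, -0.0267, 0.0165]
orientation: [0.705, 0.052, -0.052, -0.705]
force: [-0.5, 0.1, -0.7]
opening: 0.0484
```

```bash
python3 - <<'E'
from h import *
s=arm.observe();print(s["tool_pos"],s["force"],s["opening"])
cyl((.63,-.0283),.016,.056,.026,.025,name="9")
f=grab_frame("side");m=(f["frame"].min(2)>110);W=cloud(f)
n,l,st,ce=cv2.connectedComponentsWithStats((m&(abs(W[...,2]-.012)<.008)).astype(np.uint8))
for i in range(1,n):
  if 20<st[i,4]<300: print(st[i],P(f,ce[i],.012).round(4), np.nanmean(W[l==i],0).round(4))
E
```

```text
[ 0.62962083 -0.02669153  0.01645965] [-0.45245714  0.07528586 -0.73719478] 0.0484096290992065
side 143 ztop 0.073 ctr [ 0.6291 -0.0285] rms 0.0024
top few 0
[248  81  14   7  30] [0.5441 0.4701 0.012 ] [0.5438 0.4659 0.0147]
[282 154  17  12 116] [0.6053 0.1401 0.012 ] [0.6053 0.14   0.0122]
[314 233  20  16 178] [ 0.6418 -0.1125  0.012 ] [ 0.6418 -0.1126  0.0122]
[304 244  14  37  55] [ 0.6058 -0.1672  0.012 ] [ 0.6057 -0.1668  0.0121]
[348 247  12  26  33] [ 0.6927 -0.1669  0.012 ] [ 0.6927 -0.1667  0.012 ]
[385 292   9   7  43] [ 0.7415 -0.2515  0.012 ] [ 0.7419 -0.2508  0.0107]
[454 297   5  10  29] [ 0.8628 -0.2748  0.012 ] [ 0.8635 -0.2741  0.0108]
[457 327   7   7  26] [ 0.8494 -0.3318  0.012 ] [ 0.8493 -0.332   0.0124]
[426 337   9  16  56] [ 0.7864 -0.3545  0.012 ] [ 0.7864 -0.3544  0.0118]
[417 345   4  17  56] [ 0.7611 -0.3683  0.012 ] [ 0.7615 -0.3678  0.0111]
[469 346  13   8  48] [ 0.8621 -0.3711  0.012 ] [ 0.8629 -0.3704  0.0106]
[426 355  22  10  92] [ 0.7884 -0.3839  0.012 ] [ 0.7887 -0.3836  0.0113]
[508 376   4   8  25] [ 0.8991 -0.4283  0.012 ] [ 0.899  -0.4284  0.0122]
```

View pics/side9.png

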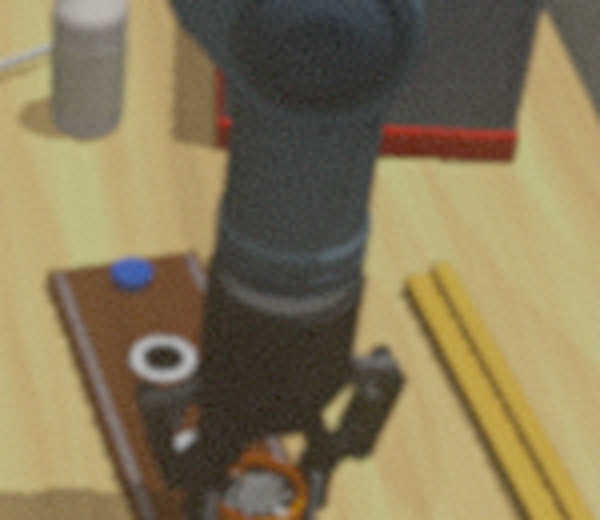

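carry_out(
  rows=[
    [[0.03, 0, -0.08], 0, 0.4],
    [[0, 0, -0.06], 0, 0.4],
    [[0, 0, 0], 0, 0.4],
    [[0, 0, 0], 0, 0.4],
  ],
)

```text
t: 9.95
tool_pos: [0.6316, -0.0266, 0.014]
orientation: [-0.705, -0.053, 0.052, 0.705]
force: [-1.4, 0.4, 5.1]
opening: 0.0489
```

carry_out(
  rows=[
    [[0, 0, 0], 0, 0.8],
    [[0, 0, 0], 0, 0.8],
    [[0, 0, 0], 0, 0.8],
    [[0, 0, 0.3], 0, 0.8],
    [[0, 0, 0.6], 0, 0.8],
    [[0, 0, 0.8], 0, 0.8],
    [[-0.4, 0.6, 0.8], 0, 0.8],
    [[-0.4, 0.6, 0.6], 0, 0.8],
    [[-0.4, 0.6, 0.3], 0, 0.8],
  ],
)

```text
t: 10.7
tool_pos: [0.5965, 0.0273, 0.1181]
orientation: [-0.705, -0.053, 0.05, 0.705]
force: [0.0, 0.3, 0.2]
opening: 0.0688
```

```bash
python3 - <<'E'
from h import *
s=arm.observe();print(s["tool_pos"],s["force"],s["opening"])
cyl((.63,-.0283),.012,.056,.026,.025,name="10")
cyl((.4527,.2846),.0,.06,.02,.032)
cyl((.4457,-.158),.0,.05,.02,.02)
cyl((.4435,.139),.0,.044,.017,.015)
E
```

```text
[0.59650037 0.02725087 0.118141  ] [0.00360376 0.26460916 0.20243651] 0.06877499468206907
side 150 ztop 0.069 ctr [ 0.6312 -0.0283] rms 0.0014
top 60 ztop 0.0699 ctr [ 0.6321 -0.0282] rms 0.0027
side 384 ztop 0.0607 ctr [0.452 0.281] rms 0.0044
top 383 ztop 0.0607 ctr [0.4504 0.2769] rms 0.0056
side 114 ztop 0.0506 ctr [ 0.4447 -0.1584] rms 0.0024
top 37 ztop 0.0517 ctr [ 0.4457 -0.1586] rms 0.0015
side 61 ztop 0.0455 ctr [0.4419 0.1397] rms 0.0018
top few 0
```

View pics/side10.png

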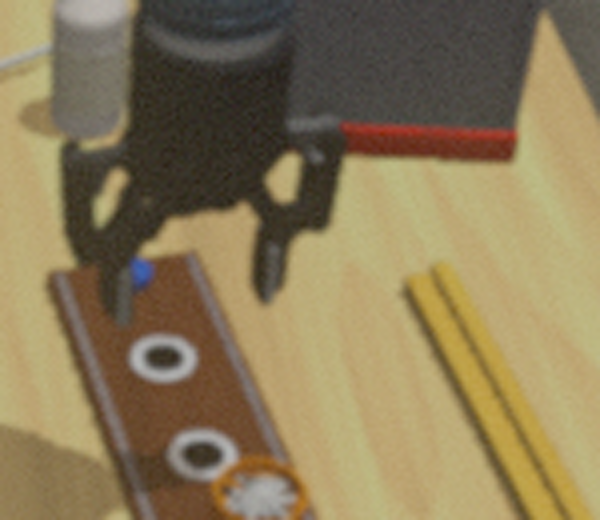

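carry_out(
  rows=[
    [[-0.5, 0.37, 0], 0, 0.65],
    [[-0.6, 0.44, 0], 0, 0.65],
    [[-0.7, 0.51, 0], 0, 0.65],
    [[-0.7, 0.51, 0], 0, 0.65],
    [[-0.7, 0.51, 0], 0, 0.65],
    [[-0.7, 0.51, 0], 0, 0.65],
    [[-0.6, 0.45, 0], 0, 0.65],
    [[-0.6, 0.44, 0], 0, 0.65],
    [[0, 0, 0], 0, 0.65],
    [[0, 0, 0], 0, 0.65],
  ],
)

```text
t: 11.93
tool_pos: [0.441, 0.1396, 0.1142]
orientation: [0.705, 0.052, -0.053, -0.705]
force: [1.2, -0.1, -0.4]
opening: 0.0552
```

```bash
python3 - <<'E'
from h import *
s=arm.observe();print(s["tool_pos"],s["force"],s["opening"])
# finger tip positions from side camera
f=grab_frame("side");W=cloud(f)
print("z mean of repeated"); 
m=(abs(W[...,0]-.4435)<.06)&(abs(W[...,1]-.139)<.03)&(W[...,2]>.06)&(np.ptp(f["frame"].astype(int),axis=2)<25)
p=W[m];lo=np.sort(p[:,2])[:6];print(lo);q=p[p[:,2]<lo[0]+.02];print(q.min(0),q.max(0))
E
```

```text
[0.44101266 0.13958296 0.11422204] [ 1.17699716 -0.09498816 -0.3927445 ] 0.05523749558200303
z mean of repeated
[0.1506838  0.15137518 0.15204871 0.1521156  0.15225798 0.15285284]
[0.40578733 0.12080617 0.1506838 ] [0.47968829 0.14051254 0.17065206]
```

carry_out(
  rows=[
    [[0.02, 0, -0.5], 0, 0.65],
    [[0, 0, -0.8], 0, 0.65],
    [[0, 0, -0.8], 0, 0.65],
    [[0, 0, -0.8], 0, 0.65],
    [[0, 0, -0.7], 0, 0.65],
    [[0, 0, -0.5], 0, 0.65],
    [[0, 0, -0.3], 0, 0.65],
    [[0, 0, 0], 0, 0.65],
    [[0, 0, 0], 0, 0.65],
  ],
)

```text
t: 12.73
tool_pos: [0.4431, 0.1386, -0.0174]
orientation: [0.706, 0.052, -0.052, -0.705]
force: [-0.2, 0.1, -0.1]
opening: 0.0554
```

carry_out(
  rows=[
    [[0, 0, 0], 0, 0.2],
    [[0, 0, 0], 0, 0.2],
    [[0, 0, 0], 0, 0.2],
    [[0, 0, 0], 0, 0.2],
    [[0, 0, 0], 0, 0.2],
    [[0, 0, 0], 0, 0.2],
  ],
  squeeze=35,
)

```text
t: 13.23
tool_pos: [0.4437, 0.14, -0.0161]
orientation: [-0.705, -0.053, 0.051, 0.706]
force: [-1.1, -0.4, 7.3]
opening: 0.0289
```

```bash
python3 - <<'E'
from h import *
s=arm.observe();print(s["tool_pos"],s["force"],s["opening"])
f=grab_frame("side");save(f,"s11.png",(180,100,270,180),7)
E
```

```text
[ 0.44367267  0.14002342 -0.01614204] [-1.05512306 -0.38940709  7.3443076 ] 0.02888152705583283
```

View pics/s11.png

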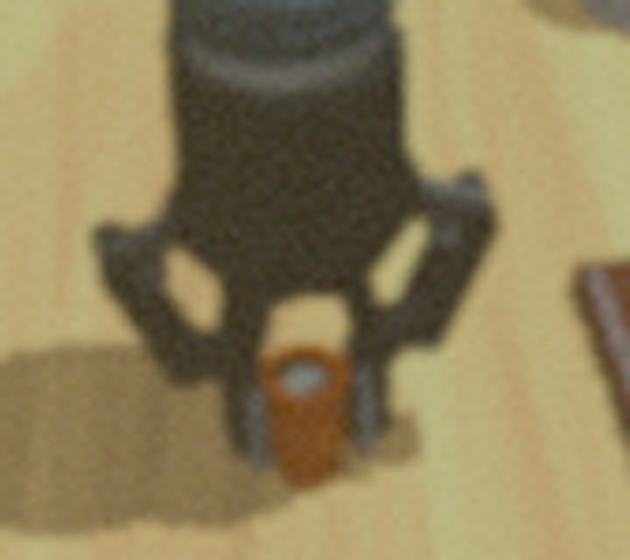

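carry_out(
  rows=[
    [[0, 0, 0.2], 0, 0.2],
    [[0, 0, 0.4], 0, 0.2],
    [[0, 0, 0.5], 0, 0.2],
    [[0, 0, 0.5], 0, 0.2],
    [[0.1, 0, 0.3], 0, 0.2],
    [[0.3, 0, 0.1], 0, 0.2],
    [[0.5, 0, 0], 0, 0.2],
    [[0.6, 0, 0], 0, 0.2],
    [[0.6, 0, 0], 0, 0.2],
    [[0.6, 0, 0], 0, 0.2],
  ],
)

```text
t: 14.12
tool_pos: [0.5242, 0.1397, 0.0422]
orientation: [0.705, 0.052, -0.053, -0.705]
force: [-0.0, -0.4, -0.1]
opening: 0.0292
```

carry_out(
  rows=[
    [[0.6, 0.03, 0], 0, 0.2],
    [[0.6, 0.02, 0], 0, 0.2],
    [[0.6, 0, 0], 0, 0.2],
    [[0.5, 0, 0], 0, 0.2],
    [[0.3, 0, 0], 0, 0.2],
    [[0.1, 0, 0], 0, 0.2],
    [[0, 0, -0.3], 0, 0.2],
    [[0, 0, -0.2], 0, 0.2],
    [[0, 0, 0], 0, 0.2],
    [[0, 0, 0], 0, 0.2],
  ],
)

```text
t: 14.95
tool_pos: [0.602, 0.1411, 0.0263]
orientation: [0.705, 0.051, -0.054, -0.705]
force: [0.7, 0.6, -0.2]
opening: 0.0293
```

```bash
python3 - <<'E'
from h import *
s=arm.observe();print(s["tool_pos"],s["force"],s["opening"])
cyl((.6055,.1404),.045,.044,.017,.015,name="12")
E
```

```text
[0.60201574 0.14109419 0.02626082] [ 0.71709398  0.5970664  -0.19341588] 0.02930141048762567
side 77 ztop 0.0934 ctr [0.6025 0.1404] rms 0.0029
top 15 ztop 0.088 ctr [0.6018 0.1414] rms 0.0009
```

View pics/side12.png

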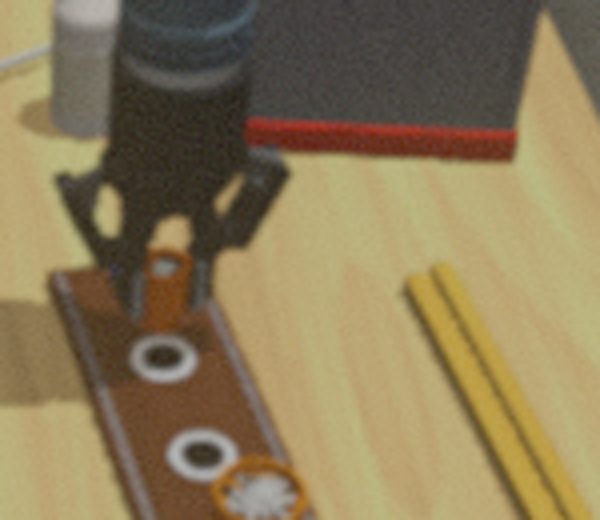

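carry_out(
  rows=[
    [[0.1, 0, -0.2], 0, 0.2],
    [[0, 0, -0.35], 0, 0.2],
    [[0, 0, -0.25], 0, 0.2],
    [[0, 0, -0.1], 0, 0.2],
    [[0, 0, 0], 0, 0.2],
    [[0, 0, 0], 0, 0.2],
  ],
)

```text
t: 15.55
tool_pos: [0.6067, 0.1409, -0.0]
orientation: [0.705, 0.052, -0.053, -0.705]
force: [0.8, 0.2, -1.2]
opening: 0.0289
```

```bash
python3 - <<'E'
from h import *
s=arm.observe();print(s["tool_pos"],s["force"],s["opening"])
cyl((.6055,.1404),.015,.044,.017,.015,name="13")
E
```

```text
[ 6.06719484e-01  1.40937968e-01 -4.63105980e-05] [ 0.79945266  0.24897366 -1.17358982] 0.028889442467111733
side 57 ztop 0.0637 ctr [0.6062 0.1404] rms 0.0013
top few 19
```

carry_out(
  rows=[
    [[0, 0, -0.08], 0, 0.2],
    [[0, 0, -0.06], 0, 0.2],
    [[0, 0, 0], 0, 0.2],
    [[0, 0, 0], 0, 0.2],
  ],
)

```text
t: 15.98
tool_pos: [0.6071, 0.1411, -0.0036]
orientation: [0.705, 0.052, -0.052, -0.705]
force: [0.2, -0.1, -0.7]
opening: 0.0288
```

carry_out(
  rows=[
    [[0, 0, -0.05], 0, 0.2],
    [[0, 0, 0], 0, 0.2],
    [[0, 0, 0], 0, 0.2],
  ],
)

```text
t: 16.23
tool_pos: [0.6075, 0.1412, -0.004]
orientation: [-0.705, -0.052, 0.052, 0.705]
force: [-0.9, -0.5, 6.0]
opening: 0.0292
```

```bash
python3 - <<'E'
from h import *
s=arm.observe();print(s["tool_pos"],s["force"],s["opening"])
cyl((.6055,.1404),.012,.044,.017,.015,("side",))
E
```

```text
[ 0.60745583  0.14124503 -0.00401931] [-0.90009825 -0.47986443  5.99369105] 0.029173401754832358
side 51 ztop 0.0613 ctr [0.6069 0.1409] rms 0.002
```

carry_out(
  rows=[
    [[0, 0, 0], 0, 0.65],
    [[0, 0, 0], 0, 0.65],
    [[0, 0, 0], 0, 0.65],
    [[0, 0, 0.4], 0, 0.65],
    [[0, 0, 0.8], 0, 0.65],
    [[0, 0, 0.8], 0, 0.65],
    [[-0.2, -0.4, 0.8], 0, 0.65],
    [[-0.4, -0.8, 0.7], 0, 0.65],
    [[-0.5, -0.9, 0.4], 0, 0.65],
    [[-0.5, -0.9, 0.1], 0, 0.65],
  ],
)

```text
t: 17.12
tool_pos: [0.5617, 0.0509, 0.1189]
orientation: [-0.705, -0.055, 0.05, 0.706]
force: [1.0, -0.8, 0.4]
opening: 0.0554
```

carry_out(
  rows=[
    [[-0.5, -0.9, 0], 0, 0.7],
    [[-0.5, -0.9, 0], 0, 0.7],
    [[-0.5, -0.9, 0], 0, 0.7],
    [[-0.5, -0.9, 0], 0, 0.7],
    [[-0.5, -0.9, 0], 0, 0.7],
    [[-0.5, -0.9, 0], 0, 0.7],
    [[-0.5, -0.9, 0], 0, 0.7],
    [[-0.28, -0.68, 0], 0, 0.7],
    [[0, 0, 0], 0, 0.7],
    [[0, 0, 0], 0, 0.7],
  ],
)

```text
t: 17.95
tool_pos: [0.4454, -0.1598, 0.1157]
orientation: [-0.705, -0.051, 0.05, 0.705]
force: [0.7, 0.2, 0.2]
opening: 0.0597
```

```bash
python3 - <<'E'
from h import *
s=arm.observe();print(s["tool_pos"],s["force"],s["opening"])
cyl((.6055,.1404),.012,.044,.017,.015,name="14")
f=grab_frame("side");W=cloud(f)
m=(abs(W[...,0]-.4457)<.06)&(abs(W[...,1]+.158)<.03)&(W[...,2]>.06)&(np.ptp(f["frame"].astype(int),axis=2)<25)
p=W[m];lo=np.sort(p[:,2])[:6];print(lo);q=p[p[:,2]<lo[0]+.02];print(q.min(0),q.max(0))
E
```

```text
[ 0.44536089 -0.15983819  0.11568443] [0.70126164 0.21821931 0.18141372] 0.05971980553860292
side 58 ztop 0.0576 ctr [0.6069 0.1407] rms 0.0018
top 34 ztop 0.0571 ctr [0.6052 0.1435] rms 0.0034
[0.14865425 0.1503843  0.15054014 0.15366382 0.15392405 0.15416167]
[ 0.40618657 -0.17611199  0.14865425] [ 0.48680615 -0.15801552  0.1680196 ]
```

View pics/top14.png

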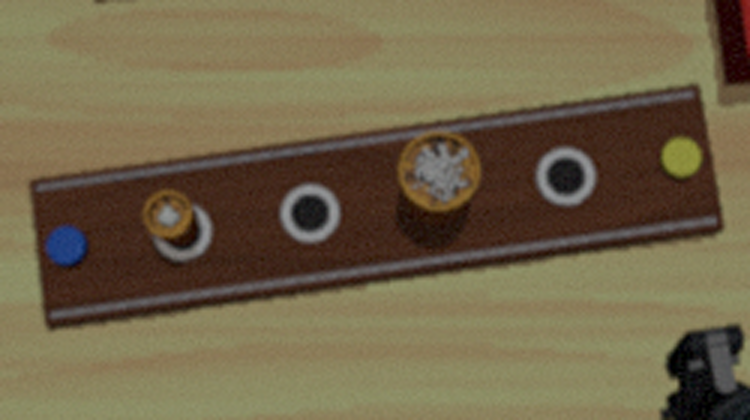

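carry_out(
  rows=[
    [[0, 0.03, -0.5], 0, 0.7],
    [[0, 0, -0.8], 0, 0.7],
    [[0, 0, -0.8], 0, 0.7],
    [[0, 0, -0.8], 0, 0.7],
    [[0, 0, -0.7], 0, 0.7],
    [[0, 0, -0.4], 0, 0.7],
    [[0, 0, -0.25], 0, 0.7],
    [[0, 0, 0], 0, 0.7],
    [[0, 0, 0], 0, 0.7],
  ],
)

```text
t: 18.85
tool_pos: [0.4465, -0.1571, -0.0122]
orientation: [0.705, 0.053, -0.052, -0.705]
force: [0.4, 0.2, 0.6]
opening: 0.0601
```

carry_out(
  rows=[
    [[0, 0, 0], 0, 0.3],
    [[0, 0, 0], 0, 0.3],
    [[0, 0, 0], 0, 0.3],
    [[0, 0, 0], 0, 0.3],
    [[0, 0, 0], 0, 0.3],
    [[0, 0, 0], 0, 0.3],
  ],
  squeeze=40,
)

```text
t: 19.35
tool_pos: [0.4472, -0.1576, -0.0112]
orientation: [0.705, 0.053, -0.051, -0.705]
force: [-0.6, 0.9, 7.1]
opening: 0.0392
```

```bash
python3 - <<'E'
from h import *
s=arm.observe();print(s["tool_pos"],s["force"],s["opening"])
f=grab_frame("side");save(f,"s15.png",(150,190,270,300),5)
E
```

```text
[ 0.44718336 -0.1576427  -0.01121208] [-0.56489151  0.9472428   7.08241233] 0.03915966680985431
```

View pics/s15.png

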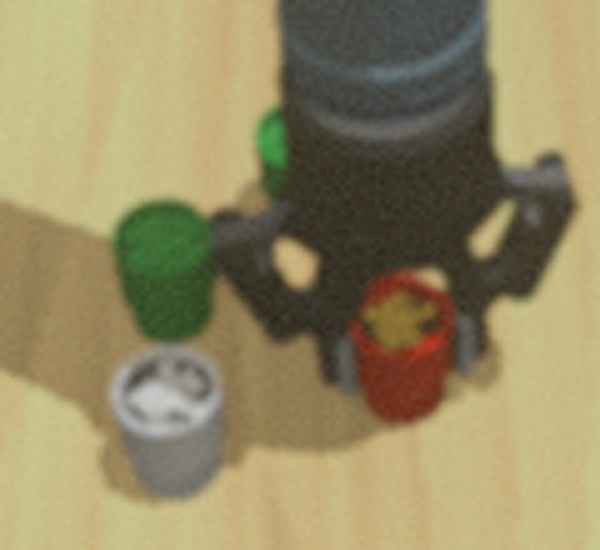

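carry_out(
  rows=[
    [[0, 0, 0.2], 0, 0.3],
    [[0, 0, 0.4], 0, 0.3],
    [[0, 0, 0.6], 0, 0.3],
    [[0, 0, 0.6], 0, 0.3],
    [[0, 0, 0.6], 0, 0.3],
    [[0.1, 0.12, 0.5], 0, 0.3],
    [[0.25, 0.31, 0.3], 0, 0.3],
    [[0.4, 0.5, 0.1], 0, 0.3],
    [[0.5, 0.63, 0], 0, 0.3],
    [[0.5, 0.63, 0], 0, 0.3],
  ],
)

```text
t: 20.23
tool_pos: [0.4989, -0.0915, 0.0879]
orientation: [-0.705, -0.052, 0.051, 0.705]
force: [-0.2, 0.8, -0.7]
opening: 0.0394
```

carry_out(
  rows=[
    [[0.5, 0.62, 0], 0, 0.3],
    [[0.5, 0.62, 0], 0, 0.3],
    [[0.5, 0.62, 0], 0, 0.3],
    [[0.5, 0.62, 0], 0, 0.3],
    [[0.5, 0.62, 0], 0, 0.3],
    [[0.5, 0.62, 0], 0, 0.3],
    [[0.5, 0.62, 0], 0, 0.3],
    [[0.3, 0.4, 0], 0, 0.3],
    [[0.15, 0.2, 0], 0, 0.3],
    [[0, 0, 0], 0, 0.3],
  ],
)

```text
t: 21.07
tool_pos: [0.6174, 0.0587, 0.0868]
orientation: [-0.705, -0.054, 0.053, 0.705]
force: [0.3, 0.8, -0.5]
opening: 0.0392
```

carry_out(
  rows=[
    [[0, 0, -0.4], 0, 0.3],
    [[0, 0, -0.6], 0, 0.3],
    [[0, 0, -0.6], 0, 0.3],
    [[0, 0, -0.4], 0, 0.3],
    [[0, 0, 0], 0, 0.3],
    [[0, 0, 0], 0, 0.3],
  ],
)

```text
t: 21.57
tool_pos: [0.6152, 0.0549, 0.0253]
orientation: [0.706, 0.05, -0.053, -0.705]
force: [0.4, -0.4, -0.2]
opening: 0.0392
```

```bash
python3 - <<'E'
from h import *
s=arm.observe();print(s["tool_pos"],s["force"],s["opening"])
cyl((.6175,.0558),.04,.05,.02,.02,name="16")
E
```

```text
[0.6151695  0.05488903 0.02531836] [ 0.35281669 -0.43890562 -0.1860373 ] 0.03915991428156194
side 165 ztop 0.0908 ctr [0.6139 0.0536] rms 0.0048
top few 10
```

View pics/side16.png

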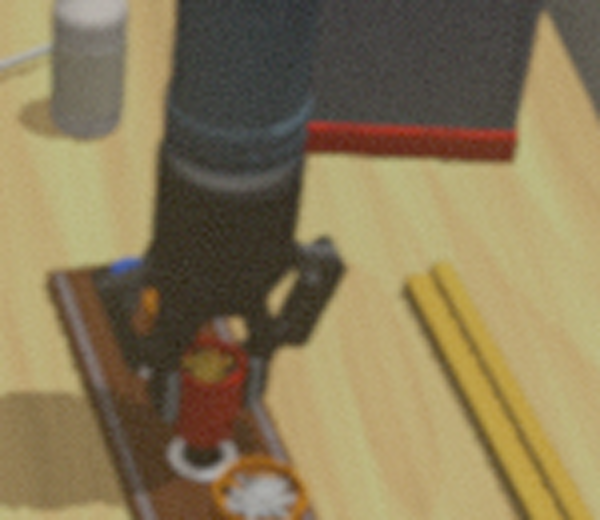

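```bash
python3 - <<'E'
from h import *
from scipy.optimize import least_squares
f=grab_frame("side");W=cloud(f);c=f["frame"].astype(int)
m=(c[...,0]>90)&(c[...,1]<60)&(np.hypot(W[...,0]-.6165,W[...,1]-.055)<.04)&(W[...,2]>.03)
p=W[m];print(len(p),p.min(0),p.max(0))
for a in np.arange(.035,.1,.006):
  q=p[abs(p[:,2]-a)<.003]
  if len(q): print(a.round(3),len(q),q.min(0).round(4),q.max(0).round(4))
w=p[(p[:,2]>.062)&(p[:,2]<.08)]
for r in (.02,):
  s=least_squares(lambda x:np.hypot(w[:,0]-x[0],w[:,1]-x[1])-r,(.6175,.0558),loss="soft_l1",f_scale=.001);print(s.x,np.sqrt(np.mean(s.fun**2)),np.mean([w[:,0].min(),w[:,0].max()]))
E
```

```text
258 [0.60059291 0.03265107 0.03827616] [0.63759458 0.07467434 0.09108765]
0.041 13 [0.6101 0.0371 0.0383] [0.6321 0.0487 0.044 ]
0.047 26 [0.6038 0.0361 0.0441] [0.6284 0.046  0.0498]
0.053 16 [0.6032 0.0367 0.0505] [0.6302 0.044  0.0558]
0.059 20 [0.6043 0.0327 0.0563] [0.6342 0.0453 0.0617]
0.065 29 [0.602  0.0341 0.0622] [0.6338 0.0448 0.0679]
0.071 29 [0.6015 0.0338 0.0684] [0.6327 0.0421 0.0736]
0.077 27 [0.6032 0.0335 0.0744] [0.6354 0.0479 0.0799]
0.083 61 [0.6008 0.033  0.0802] [0.6376 0.0747 0.086 ]
0.089 37 [0.6006 0.0327 0.0861] [0.6372 0.0725 0.0911]
[0.61662968 0.05484463] 0.0009707499973093731 0.6184390094591335
```

carry_out(
  rows=[
    [[0.02, 0.04, -0.2], 0, 0.3],
    [[0, 0, -0.3], 0, 0.3],
    [[0, 0, -0.15], 0, 0.3],
    [[0, 0, -0.08], 0, 0.3],
    [[0, 0, -0.05], 0, 0.3],
    [[0, 0, 0], 0, 0.3],
    [[0, 0, 0], 0, 0.3],
  ],
)

```text
t: 22.3
tool_pos: [0.6175, 0.0576, 0.003]
orientation: [0.705, 0.052, -0.052, -0.705]
force: [-1.3, 0.1, -0.0]
opening: 0.0389
```

carry_out(
  rows=[
    [[0, 0, -0.06], 0, 0.3],
    [[0, 0, 0], 0, 0.3],
    [[0, 0, 0], 0, 0.3],
  ],
)

```text
t: 22.55
tool_pos: [0.6175, 0.0578, 0.0014]
orientation: [-0.705, -0.052, 0.052, 0.705]
force: [-1.0, -1.6, -0.1]
opening: 0.0389
```

```bash
cat >>h.py <<'E'
def redfit(c0,zb,h,zn,r,n=2):
    from scipy.optimize import least_squares
    for _ in range(n):
        f=grab_frame("side");W=cloud(f);c=f["frame"].astype(int)
        m=(c[...,0]>80)&(c[...,2]<.5*c[...,0])&(np.hypot(W[...,0]-c0[0],W[...,1]-c0[1])<r+.008)&(W[...,2]>zb+.004)
        p=W[m];w=p[(p[:,2]>zb+zn+.003)&(p[:,2]<zb+h-.009)]
        w=w[w[:,1]<c0[1]+.002]
        s=least_squares(lambda x:np.hypot(w[:,0]-x[0],w[:,1]-x[1])-r,c0,loss="soft_l1",f_scale=.001)
        print(len(w),s.x.round(4),"rms",np.sqrt(np.mean(s.fun**2)).round(4),"ztop",np.percentile(p[:,2],98).round(4))
    return f
E
python3 - <<'E'
from h import *
redfit((.6175,.0558),.013,.05,.02,.02)
s=arm.observe();print(s["tool_pos"],s["force"],s["opening"])
E
```

```text
90 [0.617 0.057] rms 0.0013 ztop 0.0642
88 [0.6168 0.0571] rms 0.0026 ztop 0.0642
[0.61755133 0.0577422  0.00140003] [-0.50938394  0.83107505 -0.99088477] 0.039265249382665075
```

carry_out(
  rows=[
    [[0.01, -0.03, -0.05], 0, 0.3],
    [[0, 0, 0], 0, 0.3],
    [[0, 0, 0], 0, 0.3],
  ],
)

```text
t: 22.9
tool_pos: [0.6179, 0.0577, 0.0009]
orientation: [-0.705, -0.052, 0.052, 0.706]
force: [-2.1, 1.3, 5.2]
opening: 0.0392
```

carry_out(
  rows=[
    [[0, 0, 0], 0, 0.7],
    [[0, 0, 0], 0, 0.7],
    [[0, 0, 0], 0, 0.7],
    [[0, 0, 0.4], 0, 0.7],
    [[0, 0, 0.8], 0, 0.7],
    [[0, 0, 0.8], 0, 0.7],
    [[-0.2, 0.3, 0.8], 0, 0.8],
    [[-0.4, 0.5, 0.7], 0, 1],
    [[-0.5, 0.7, 0.4], 0, 1],
    [[-0.6, 0.8, 0.1], 0, 1],
  ],
)

```text
t: 23.73
tool_pos: [0.5699, 0.1248, 0.1241]
orientation: [-0.705, -0.053, 0.048, 0.706]
force: [-0.4, 1.1, 0.3]
opening: 0.0855
```

carry_out(
  rows=[
    [[-0.6, 0.8, 0], 0, 1],
    [[-0.6, 0.8, 0], 0, 1],
    [[-0.6, 0.8, 0], 0, 1],
    [[-0.6, 0.8, 0], 0, 1],
    [[-0.6, 0.8, 0], 0, 1],
    [[-0.5, 0.8, 0], 0, 1],
    [[-0.3, 0.43, 0], 0, 1],
    [[0, 0, 0], 0, 1],
    [[0, 0, 0], 0, 1],
  ],
)

```text
t: 24.48
tool_pos: [0.4525, 0.2835, 0.1204]
orientation: [-0.705, -0.053, 0.053, 0.705]
force: [0.3, -0.8, 0.2]
opening: 0.085
```

```bash
python3 - <<'E'
from h import *
s=arm.observe();print(s["tool_pos"],s["force"],s["opening"])
redfit((.6175,.0558),.012,.05,.02,.02,1)
f=redfit((.453,.2835),.0,.06,.02,.032,1);save(f,"s17.png",(150,20,300,160),4)
W=cloud(f)
m=(abs(W[...,0]-.453)<.06)&(abs(W[...,1]-.283)<.03)&(W[...,2]>.07)&(np.ptp(f["frame"].astype(int),axis=2)<25)
p=W[m];lo=np.sort(p[:,2])[:6];print(lo);q=p[p[:,2]<lo[0]+.02];print(q.min(0),q.max(0))
f=grab_frame("top");save(f,"t17.png",(60,100,380,280),2.4)
E
```

```text
[0.45250187 0.28351837 0.1204035 ] [ 0.28902453 -0.78645958  0.23256601] 0.08497062753421956
100 [0.617  0.0567] rms 0.0011 ztop 0.0626
212 [0.4528 0.2834] rms 0.0017 ztop 0.061
[0.16592352 0.16688876 0.16713683 0.16724044 0.1674308  0.16836057]
[0.40439966 0.26179355 0.16592352] [0.50656843 0.28465394 0.18584983]
```

View pics/s17.png

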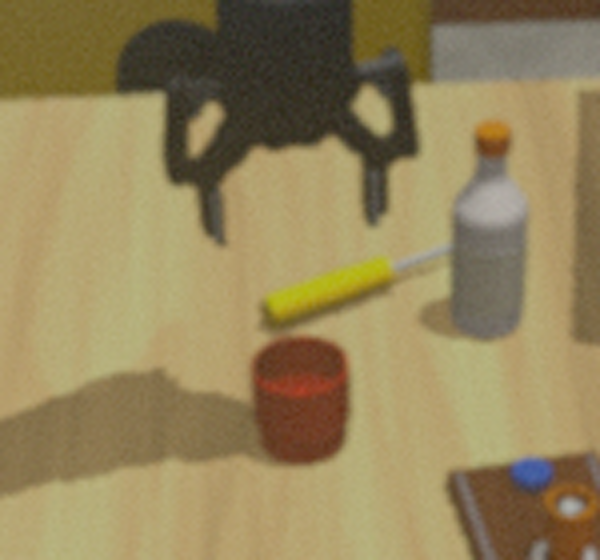

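View pics/t17.png

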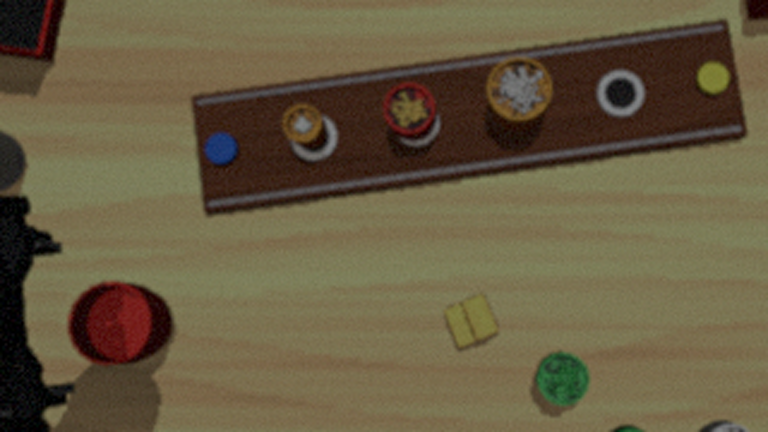

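carry_out(
  rows=[
    [[0, 0, -0.5], 0, 1],
    [[0, 0, -0.8], 0, 1],
    [[0, 0, -0.8], 0, 1],
    [[0, 0, -0.8], 0, 1],
    [[0, 0, -0.7], 0, 1],
    [[0, 0, -0.5], 0, 1],
    [[0, 0, -0.45], 0, 1],
    [[0, 0, 0], 0, 1],
    [[0, 0, 0], 0, 1],
  ],
)

```text
t: 25.38
tool_pos: [0.4532, 0.2807, -0.0172]
orientation: [0.706, 0.051, -0.052, -0.705]
force: [-0.6, 0.2, -0.5]
opening: 0.0853
```

carry_out(
  rows=[
    [[0, 0, 0], 0, 0.6],
    [[0, 0, 0], 0, 0.6],
    [[0, 0, 0], 0, 0.6],
    [[0, 0, 0], 0, 0.6],
    [[0, 0, 0], 0, 0.6],
    [[0, 0, 0], 0, 0.6],
  ],
  squeeze=35,
)

```text
t: 25.88
tool_pos: [0.4541, 0.2829, -0.0152]
orientation: [-0.705, -0.053, 0.051, 0.706]
force: [0.2, -1.2, 6.2]
opening: 0.0638
```

```bash
python3 - <<'E'
from h import *
s=arm.observe();print(s["tool_pos"],s["force"],s["opening"])
f=grab_frame("side");save(f,"s18.png",(170,60,280,160),5)
E
```

```text
[ 0.4541227   0.28285597 -0.01519553] [ 0.22224958 -1.17875508  6.22829555] 0.06384369411084878
```

View pics/s18.png

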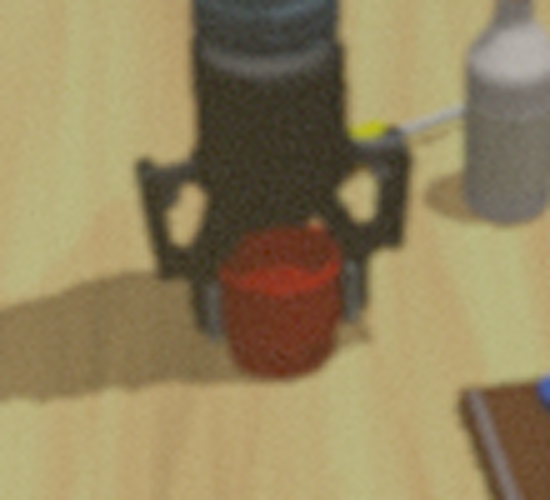

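carry_out(
  rows=[
    [[0, 0, 0.2], 0, 0.6],
    [[0, 0, 0.4], 0, 0.6],
    [[0, 0, 0.6], 0, 0.6],
    [[0, 0, 0.6], 0, 0.6],
    [[0, 0, 0.6], 0, 0.6],
    [[0, 0, 0.6], 0, 0.6],
    [[0, 0, 0.4], 0, 0.6],
    [[0.1, -0.2, 0.2], 0, 0.6],
    [[0.2, -0.42, 0], 0, 0.6],
    [[0.3, -0.63, 0], 0, 0.6],
  ],
)

```text
t: 26.77
tool_pos: [0.4701, 0.2472, 0.0918]
orientation: [-0.704, -0.054, 0.054, 0.706]
force: [0.3, 0.2, -1.0]
opening: 0.0637
```

carry_out(
  rows=[
    [[0.3, -0.63, 0], 0, 0.6],
    [[0.3, -0.63, 0], 0, 0.6],
    [[0.3, -0.63, 0], 0, 0.6],
    [[0.3, -0.63, 0], 0, 0.6],
    [[0.3, -0.63, 0], 0, 0.6],
    [[0.3, -0.63, 0], 0, 0.6],
    [[0.3, -0.63, 0], 0, 0.6],
    [[0.3, -0.63, 0], 0, 0.6],
    [[0.3, -0.63, 0], 0, 0.6],
    [[0.3, -0.63, 0], 0, 0.6],
  ],
)

```text
t: 27.6
tool_pos: [0.5604, 0.0546, 0.0908]
orientation: [0.705, 0.052, -0.053, -0.705]
force: [-0.6, 0.5, -0.7]
opening: 0.0642
```

carry_out(
  rows=[
    [[0.3, -0.63, 0], 0, 0.6],
    [[0.3, -0.63, 0], 0, 0.6],
    [[0.3, -0.63, 0], 0, 0.6],
    [[0.3, -0.63, 0], 0, 0.6],
    [[0.3, -0.63, 0], 0, 0.6],
    [[0.3, -0.63, 0], 0, 0.6],
    [[0.2, -0.42, 0], 0, 0.6],
    [[0.1, -0.2, 0], 0, 0.6],
    [[0, 0, 0], 0, 0.6],
    [[0, 0, 0], 0, 0.6],
  ],
)

```text
t: 28.43
tool_pos: [0.6232, -0.0751, 0.0909]
orientation: [-0.705, -0.052, 0.053, 0.706]
force: [-0.1, 0.1, -1.3]
opening: 0.064
```

```bash
python3 - <<'E'
from h import *
s=arm.observe();print(s["tool_pos"],s["force"],s["opening"])
f=redfit((.6345,-.0975),.105,.06,.02,.032,1);save(f,"s19.png",(240,80,390,280),3)
E
```

```text
[ 0.62319121 -0.07508708  0.09086453] [-0.1019909   0.07730215 -1.27666375] 0.06399455627000847
254 [ 0.6227 -0.0746] rms 0.001 ztop 0.1671
```

View pics/s19.png

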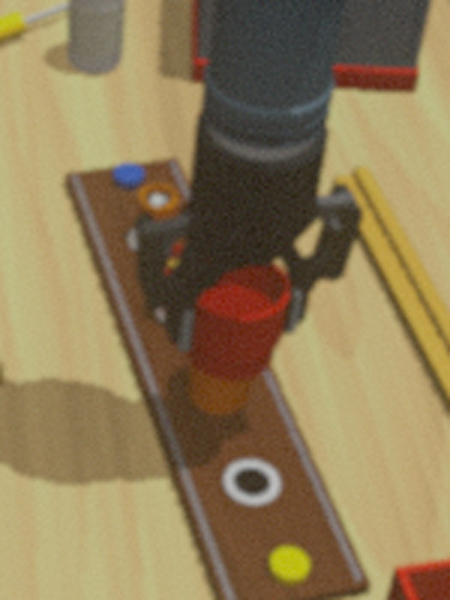

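carry_out(
  rows=[
    [[0.16, -0.32, 0], 0, 0.6],
    [[0.2, -0.4, 0], 0, 0.6],
    [[0.2, -0.4, 0], 0, 0.6],
    [[0.08, -0.15, 0], 0, 0.6],
    [[0, 0, -0.4], 0, 0.6],
    [[0, 0, -0.6], 0, 0.6],
    [[0, 0, -0.6], 0, 0.6],
    [[0, 0, -0.4], 0, 0.6],
    [[0, 0, 0], 0, 0.6],
    [[0, 0, 0], 0, 0.6],
  ],
)

```text
t: 29.32
tool_pos: [0.6418, -0.1135, 0.0298]
orientation: [-0.705, -0.051, 0.053, 0.705]
force: [-0.3, -0.5, 0.3]
opening: 0.0641
```

```bash
python3 - <<'E'
from h import *
s=arm.observe();print(s["tool_pos"],s["force"],s["opening"])
f=redfit((.642,-.1127),.046,.06,.02,.032,2)
E
```

```text
[ 0.64177344 -0.11347482  0.02984953] [-0.26763835 -0.48334614  0.32475778] 0.06406486652448905
320 [ 0.6409 -0.1129] rms 0.0073 ztop 0.129
318 [ 0.6419 -0.1132] rms 0.0077 ztop 0.1316
```

carry_out(
  rows=[
    [[0, 0, -0.2], 0, 0.6],
    [[0, 0, -0.35], 0, 0.6],
    [[0, 0, -0.3], 0, 0.6],
    [[0, 0, -0.15], 0, 0.6],
    [[0, 0, -0.06], 0, 0.6],
    [[0, 0, 0], 0, 0.6],
    [[0, 0, 0], 0, 0.6],
  ],
)

```text
t: 30.0
tool_pos: [0.6429, -0.114, -0.0007]
orientation: [0.705, 0.052, -0.052, -0.705]
force: [0.4, -0.1, -0.3]
opening: 0.0641
```

```bash
python3 - <<'E'
from h import *
s=arm.observe();print(s["tool_pos"],s["force"],s["opening"])
f=redfit((.642,-.1127),.014,.06,.02,.032,2);save(f,"s20.png",(270,160,390,290),4)
E
```

```text
[ 0.64286362 -0.11395607 -0.00071668] [ 0.36084218 -0.09869065 -0.25969993] 0.06406746611299786
302 [ 0.6417 -0.1134] rms 0.0084 ztop 0.1004
304 [ 0.6416 -0.1134] rms 0.0085 ztop 0.1013
```

View pics/s20.png

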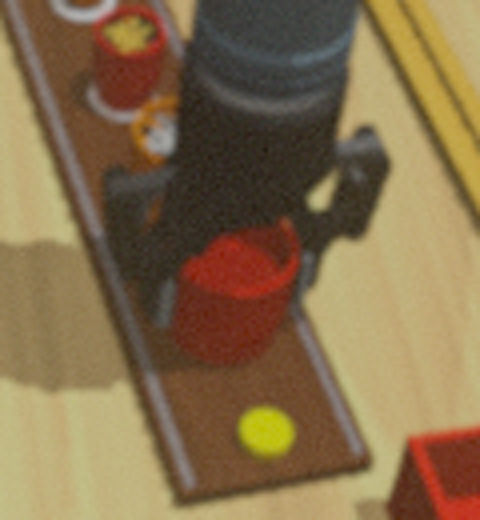

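carry_out(
  rows=[
    [[0, 0.02, -0.07], 0, 0.6],
    [[0, 0, 0], 0, 0.6],
    [[0, 0, 0], 0, 0.6],
  ],
)

```text
t: 30.35
tool_pos: [0.643, -0.1131, -0.0026]
orientation: [-0.705, -0.052, 0.052, 0.705]
force: [-0.0, -0.2, 0.1]
opening: 0.0641
```

carry_out(
  rows=[
    [[0, 0, -0.05], 0, 0.6],
    [[0, 0, 0], 0, 0.6],
    [[0, 0, 0], 0, 0.6],
  ],
)

```text
t: 30.6
tool_pos: [0.6433, -0.1132, -0.0031]
orientation: [-0.705, -0.052, 0.052, 0.705]
force: [-1.9, 1.2, 4.8]
opening: 0.0641
```

Contact is made, so I'll release, rise, back off and check.

carry_out(
  rows=[
    [[0, 0, 0], 0, 0.8],
    [[0, 0, 0], 0, 1],
    [[0, 0, 0], 0, 1],
    [[0, 0, 0.4], 0, 1],
    [[0, 0, 0.8], 0, 1],
    [[0, 0, 0.8], 0, 1],
    [[0, 0, 0.8], 0, 1],
    [[-0.4, -0.4, 0.8], 0, 1],
    [[-0.8, -0.6, 0.8], 0, 1],
    [[-0.8, -0.6, 0.6], 0, 1],
  ],
)

```text
t: 31.43
tool_pos: [0.5844, -0.1613, 0.1489]
orientation: [0.705, 0.055, -0.052, -0.705]
force: [0.4, -1.4, -0.0]
opening: 0.0856
```

carry_out(
  rows=[
    [[-0.8, -0.6, 0.3], 0, 1],
    [[-0.8, -0.6, 0], 0, 1],
    [[-0.8, -0.6, 0], 0, 1],
    [[-0.6, -0.6, 0], 0, 1],
    [[0, 0, 0], 0, 1],
    [[0, 0, 0], 0, 1],
  ],
)

```text
t: 31.93
tool_pos: [0.4916, -0.2353, 0.1558]
orientation: [-0.705, -0.051, 0.05, 0.705]
force: [0.7, 0.4, -0.3]
opening: 0.0851
```

```bash
cat > rim.py <<'E'
from h import *
s=arm.observe();print(s["t"],s["tool_pos"],s["force"])
M=[("largest",(.6421,-.1126),.06,.032),("large",(.63,-.0283),.056,.025),("medium",(.6175,.0558),.05,.02),("small",(.6055,.1402),.044,.015)]
for c in("side","top"):
    f=grab_frame(c);W=cloud(f)
    for n,m,h,r in M:
        d=np.hypot(W[...,0]-m[0],W[...,1]-m[1])
        k=(d<r+.008)&(abs(W[...,2]-.012-h)<.007)
        p=W[k]
        (x,y),rr=cv2.minEnclosingCircle(p[:,:2].astype(np.float32))
        print(c,n,len(p),"ctr",round(x,4),round(y,4),"r",round(rr,4),"err mm",np.round((np.array([x,y])-m)*1000,1),"ztop",np.percentile(p[:,2],95).round(4))
    save(f,c+"end.png",(260,120,380,300) if c=="side" else (130,80,380,220),3)
E
python3 rim.py
```

```text
31.9333 [ 0.49159234 -0.2352744   0.15580129] [ 0.6614534   0.37132453 -0.33591082]
side largest 231 ctr 0.6422 -0.1134 r 0.0333 err mm [ 0.1 -0.8] ztop 0.0731
side large 322 ctr 0.6316 -0.0299 r 0.0275 err mm [ 1.6 -1.6] ztop 0.0682
side medium 202 ctr 0.6168 0.0541 r 0.0221 err mm [-0.7 -1.7] ztop 0.0634
side small 104 ctr 0.6055 0.1396 r 0.0161 err mm [-0.  -0.6] ztop 0.0568
top largest 219 ctr 0.6427 -0.1126 r 0.0321 err mm [0.6 0. ] ztop 0.0739
top large 536 ctr 0.6318 -0.0284 r 0.0251 err mm [ 1.8 -0.1] ztop 0.0687
top medium 309 ctr 0.6179 0.0569 r 0.0202 err mm [0.4 1.1] ztop 0.063
top small 181 ctr 0.6078 0.1408 r 0.0156 err mm [2.3 0.6] ztop 0.0571
```

View pics/sideend.png

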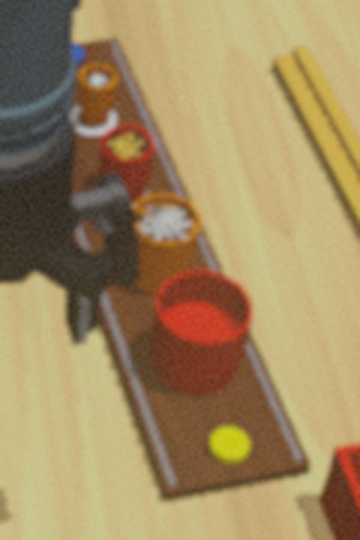

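View pics/topend.png

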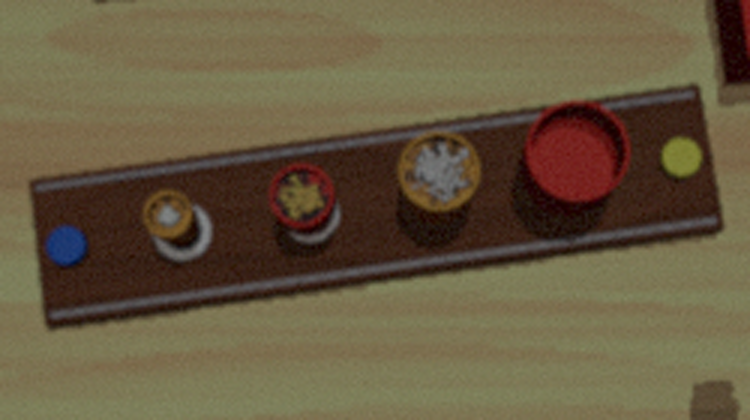

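```bash
python3 -c "
from workcell import order;print(order.job_done())"
```

```text
the job is handed in; nothing more can be done
None
```

I lifted the 50 mm pot out of the widest one and stood all four pots on their marks. From the yellow button towards the blue one they run largest, large, medium, small. I handed the job in at about 32 s on the robot's clock.

- **Last checks:** In both cameras all four pots stand upright at the right height, the gripper is clear, and nothing tipped or spilled. The centres came out within about 2.5 mm of the marks, against a stated camera calibration error of about 2 mm.
- **Where the cameras differed:** The largest errors were the small pot, 2.3 mm off in the top view but about 0.6 mm in the side view, and the large pot, about 2 mm off in both. I left both as they were.
- **A reading that disagreed:** The reported tool height was about 30 mm lower than where both cameras showed the fingertips. I set heights from the cameras and used the contact force when setting each pot down.
- **Slips along the way:** One move call was refused because I asked for too large a turn, so the row after it ran early, in free space and without touching anything. My wall fit for the largest pot while still held was noisy, so I relied on the rim check after letting go.

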